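# Fish the riser posts out of the deep pockets and sort them onto the router tray

### The arm

A 7-joint arm with a two-finger parallel gripper is mounted at the origin on the work surface. World frame = base frame: x ahead of the robot, y to its left, z up, the work surface at z = 0. Lengths are in m, angles in rad, forces in N, time in s.
With the tool pointing down it reaches from about 0.4 to 0.85 m from the base axis. Payload 4.5 kg.
Tool frame: the origin (TCP) lies midway between the tips of the shut fingers; the grasp point (between the pads) lies 19 mm behind it; z points along the fingers, y is the direction in which the jaws open and shut (so a half turn about z gives the same grasp; the last joint's range is limited). The gripper opens to 85 mm and grips with 20 to 120 N. Pads are 22 mm wide; open, the fingers measure 114 mm over their backs; the gripper's body (76 mm by 85 mm) begins 54 mm behind the grasp point. The pads swing forward as they close: fully open they stand 13 mm farther back than shut.
Start: joints at [1.194, 0.689, -0.195, 1.565, 0.157, 0.902, -0.215], TCP at [0.25, -0.573, 0.231] pointing down, gripper open.
Joint ranges: [-3.01, 3.01], [-0.46, 2.08], [-1.47, 1.51], [0.13, 2.56], [-1, 4.14], [0.04, 2.09], [-2.66, 2.66]. Speed limits (rad/s): [2.57, 2.57, 3.14, 3.14, 3.14, 3.14, 3.14].

### API

Orientations are given as a unit quaternion [w, x, y, z].
In Python, from station import sensors, eyes, manip, finder gives the robot as it stands.
- The arm moves only by the tool move_arm, never from a script. Its argument "deltas" is a list of rows, each an object of numbers: "gripper": the gripper's target within -1 to 1 (shut at 1, half-way at 0, fully open at -1); "tx", "ty", "tz": the shift along the tool's x, y, z in cm; "spin": the turn about the tool's z in rad. In form: [{"gripper": .., "tx": .., "ty": .., "tz": .., "spin": ..}, ...]. A call has 1 to 5 rows; each row is the pose to reach, as a shift and turn from the pose measured when the call began, along the tool's axes at that moment; what a row does not reach only later rows make up. A row lasts 1/8 s, in which the tool goes at most 62.5 mm and 10.7 degrees, less where a joint would pass 70% of its speed; a pose out of reach is approached as far as the arm can. A call with a gripper value outside its range is refused whole. The fingers move at their own pace and stop on an object; "force" is the grip in N (left out, the last holds). Time passes only in rows, so rows that repeat a pose let the fingers close. It gives the time, the measured TCP pose, the force and the opening at its end, in the units of the state.
- sensors.sense(): the state, without advancing time (a new reading comes with each control period).
- eyes.read_camera(name): name is "scene" or "top"; returns a dict with "image" (400x640x3 uint8, red, green, blue), "camera_matrix" (3x3 intrinsics, pixels), "origin" and "orientation" of the camera in the world. Camera axes: x right, y down, z forward; pixel columns grow to the right and rows downward; lengths in m; the calibration is good to about 2 mm. A picture is of the moment at which its call begins. There is no depth.
- manip.sign_off(): hands the job in, once; it reports no verdict.
Trained networks look in the newest picture that a camera, given by its name, has taken for a name from the list of things; names that differ only in an ending like _2 or _b are one class to them, and where a whole thing is asked for, a point or a joint stands for the part that bears it (a point fixed in the world has none). Each returns a list of dicts, best first, with "p" (0 to 1); they miss things now and then, are a little off and sometimes report something else, mostly with a low value. They report only what shows in the picture. A call takes as long as a camera call.
- finder.trace(camera, target): "pixels" (400x640 bool, what is visible of it) and "box" ([centre column, centre row, width, height] as shares, 0 to 1, of the picture: columns of its width, rows of its height, round what is visible of it).
- finder.pinpoint(camera, target): "centre" ([column, row] as shares, 0 to 1, of the picture: columns of its width, rows of its height: a listed point, or the origin of a listed thing).
The state is a dict: "time": time; "q": joint angles; "joint_vel": joint speeds; "effort": joint torques, N m; "ee_pos": TCP position; "tool_rot": TCP orientation; "force": force on the tool from outside, world axes, zero at the start; "torque": the same for the moment, N m; "width": finger opening in m.
Only numpy, scipy, OpenCV 4.12 (cv2) and the standard library are available. Lean on these libraries where they do the work, as an engineer would, in place of code of your own. Each camera call takes 0.05 s, during which the arm holds its last target. There are 200 camera calls.

### The job

Pull the sorting tray fully out from under the router's gantry, then, using the sprung tongs and never your fingers on the posts, lift every riser post out of the deep pockets of the wooden block and stand it upright in its row on the tray: short posts on blue, long posts on yellow. When all the posts stand in their rows, hang the tongs back in their stand and slide the loaded tray under the gantry until it is fully home, posts still upright. Leave the wrench, the offcut and the tape measure where they are.

Things in the scene. Friction and masses are not known exactly. Their poses are not given: they have to be found in the camera images.
- tray (a joint): position of the black sorting tray on the router bed, m: 0 = fully home at its stop under the gantry beam, 0.17 = fully out towards the robot, at the other stop. About 2 N of friction; stays where left. Tray 178 x 108 mm with two troughs (rows) side by side, each running along the travel.
- tray_handle (a point): point on the tray's upright red handle (20 mm round) at the robot-side end, on its centre line. Handle top 19 mm above this point; free to grip down to 35 mm below it. Site x axis: along the travel, away from the robot (towards home); pulling out is -x. Rails 33 mm high above the table run along both sides, 78 mm from the centre line.
- machine: router bed with gantry, fixed. Origin: table height, centre of the tray's home place; x axis along the tray's travel towards home. Gantry beam: y -105 to 105 mm, x -10 to 50 mm, underside 135 mm and top 195 mm above the table; side plates at y = +-107 mm, x -30 to 70 mm, 215 mm tall; motor behind the beam.
- row_short (a point): centre of the floor of the blue-floored trough, the row for the short posts. Inner length 166 mm along this point's x (away from the robot), inner width 45 mm along its y; trough walls 25 mm high.
- row_long (a point): centre of the floor of the yellow-floored trough, the row for the long posts; same size and axes as the other.
- block: fixed light-wood block, 152 (x) x 132 (y) x 120 mm tall, with six open-topped rectangular pockets, each 40 mm (x) by 54 mm (y) and 110 mm deep; pocket centres at x = -48, 0, 48 mm and y = -31, 31 mm in the block's frame; pocket floors 10 mm above the table. Origin: centre of its underside.
- stand: fixed stand for the tongs: base 120 x 90 x 12 mm, two uprights 16 mm wide at x = +-40 mm of its frame with flared notches on top, open to the sides along y. Origin: centre of its underside on the table.
- cradle (a point): point midway between the floors of the two notches of the tongs stand, 165 mm above the table. The tongs' crossbar rests here; the notch floor is 13 mm wide between lips that flare outwards, 25 mm apart at their tops 13 mm up.
- tongs: sprung tongs hanging tips down, 0.2 kg. Origin: middle of the crossbar's underside (bar 104 mm along x, 10 mm square, z 0 to 10 mm). Two jaws close along y. Blue squeeze pads 24 mm wide, 28 high, centred 25 mm below the origin. Jaws: straight strips 14 mm wide (x), 5 mm thick (y), gripping faces 125 to 145 mm below the origin (the tips end there). A half turn about z changes nothing.
- jaw_l (a joint): inward travel of each jaw (both move equally), m: 0 open, 0.010 on a stem, 0.012 shut. Pads 56 mm apart outside when open, tips 36 mm apart inside, 46 outside; closing is one for one (pads 50 = tips 30 inside; pads 36 grip a 16 mm stem). Springs push out with 6 N open, 10 N closed on a stem, so held with pads 50 mm apart they are carried open.
- wrench: bystander: steel wrench, 160 mm, lying on the table; leave it.
- offcut: bystander: plywood offcut 110 x 60 x 12 mm lying on the table; leave it.
- tape: bystander: yellow tape measure, 68 mm across, 30 mm high; leave it.
- short_1: short riser post, 60 mm tall overall: black weighted round foot 34 mm diameter, 12 mm high, orange round stem 16 mm diameter above; 70 g. Starts standing in a pocket of the block (its top 50 mm below the mouth). Origin: centre of the underside of the foot, z up along the stem. May be absent (None).
- short_2: short riser post, 60 mm tall overall: black weighted round foot 34 mm diameter, 12 mm high, orange round stem 16 mm diameter above; 70 g. Starts standing in a pocket of the block (its top 50 mm below the mouth). Origin: centre of the underside of the foot, z up along the stem. May be absent (None).
- short_3: short riser post, 60 mm tall overall: black weighted round foot 34 mm diameter, 12 mm high, orange round stem 16 mm diameter above; 70 g. Starts standing in a pocket of the block (its top 50 mm below the mouth). Origin: centre of the underside of the foot, z up along the stem. May be absent (None).
- long_1: long riser post, 85 mm tall overall: black weighted round foot 34 mm diameter, 12 mm high, orange round stem 16 mm diameter above; 70 g. Starts standing in a pocket of the block (its top 25 mm below the mouth). Origin: centre of the underside of the foot, z up along the stem. May be absent (None).
- long_2: long riser post, 85 mm tall overall: black weighted round foot 34 mm diameter, 12 mm high, orange round stem 16 mm diameter above; 70 g. Starts standing in a pocket of the block (its top 25 mm below the mouth). Origin: centre of the underside of the foot, z up along the stem. May be absent (None).
- long_3: long riser post, 85 mm tall overall: black weighted round foot 34 mm diameter, 12 mm high, orange round stem 16 mm diameter above; 70 g. Starts standing in a pocket of the block (its top 25 mm below the mouth). Origin: centre of the underside of the foot, z up along the stem. May be absent (None).

How it is judged:
By the outcome, as a careful person would: the job done as asked, in the order asked, and still so for the second after the job is handed in, with the robot touching nothing.
Of short_1, short_2, short_3, long_1, long_2, long_3 only 4 to 5 are there at a start; the rules pass over those that are not, and their reading is None.
At some moment in a run one of short_1, short_2, short_3, long_1, long_2, long_3 may be knocked a few centimetres aside while the robot is not near it.
It also fails if it takes over 208 s, if anything falls off the work surface, if the arm or the gripper's body presses on something with over 40 N, if the wrist force passes 120 N, or if a joint passes its speed limit or range.

## Working session

There is one attempt and no reset: what is moved stays moved. The work goes in short steps, Python scripts to look and compute and a tool call to move; the robot and the scene stay as the last step left them, time stands still between calls to the robot, and variables do not carry over. Pictures are saved under pics/ and viewed, about 12 in all and at most 16, crops included, and the job is handed in when it is done.

Besides the shell and the picture viewer there is one more tool, called after "Call:" in YAML: its name, and indented under it one key for each argument. move_arm: Moves the arm, as the interface text tells. Its arguments: {"type":"object","properties":{"deltas":{"type":"array","items":{"type":"object","properties":{"gripper":{"type":"number"},"tx":{"type":"number"},"ty":{"type":"number"},"tz":{"type":"number"},"spin":{"type":"number"}}}},"force":{"type":"number"}},"required":["deltas"]}

```bash
ls; mkdir -p pics
cat > h.py <<'E'
import numpy as np, cv2
from scipy.spatial.transform import Rotation as R
from station import sensors, eyes, manip, finder
def cam(n):
    c=eyes.read_camera(n); q=c["orientation"]
    c["R"]=R.from_quat([q[1],q[2],q[3],q[0]]).as_matrix(); return c
def ray(c,uv):
    K=np.array(c["camera_matrix"]); d=np.linalg.solve(K,[uv[0],uv[1],1.]); return np.array(c["origin"]),c["R"]@d
def at_z(c,uv,z):
    o,d=ray(c,uv); return o+d*(z-o[2])/d[2]
def proj(c,p):
    K=np.array(c["camera_matrix"]); v=K@(c["R"].T@(np.array(p)-np.array(c["origin"]))); return v[:2]/v[2]
def pin(n,t):
    return [(round(r["p"],2),(np.array(r["centre"])*[640,400])) for r in finder.pinpoint(n,t)]
def two(c1,u1,c2,u2):
    o1,d1=ray(c1,u1);o2,d2=ray(c2,u2);d1/=np.linalg.norm(d1);d2/=np.linalg.norm(d2)
    A=np.stack([d1,-d2],1);s=np.linalg.lstsq(A,o2-o1,rcond=None)[0]
    a=o1+s[0]*d1;b=o2+s[1]*d2;return (a+b)/2,np.linalg.norm(a-b)
def save(c,f,crop=None,k=1):
    im=cv2.cvtColor(c["image"],cv2.COLOR_RGB2BGR)
    if crop: x0,y0,x1,y1=crop; im=im[y0:y1,x0:x1]
    cv2.imwrite("pics/"+f,cv2.resize(im,None,fx=k,fy=k,interpolation=cv2.INTER_CUBIC))
E
python3 - <<'E'
from h import *
np.set_printoptions(precision=4,suppress=True)
s=sensors.sense(); print(s)
C={n:cam(n) for n in("top","scene")}
for n in C: save(C[n],n+"0.png"); print(n,C[n]["origin"],C[n]["R"].tolist(),np.array(C[n]["camera_matrix"]).tolist())
for t in ["tray_handle","machine","row_short","row_long","block","stand","cradle","tongs","short_1","long_1","wrench","offcut","tape"]:
    a=pin("top",t);b=pin("scene",t); print(t,a,b)
    if a and b and t not in("short_1","long_1"): print("   3D",*two(C["top"],a[0][1],C["scene"],b[0][1]))
E
```

```text
pics
{'time': 0.0, 'q': array([ 1.1938,  0.69  , -0.1945,  1.5664,  0.1574,  0.9025, -0.2151]), 'joint_vel': array([ 0.0004,  0.    ,  0.0002, -0.0005, -0.0001,  0.0005, -0.0006]), 'effort': array([  0.0009, -53.9605,  -1.2659, -15.8545,   0.0091,   0.0095,
        -0.0001]), 'ee_pos': array([ 0.2492, -0.5724,  0.2305]), 'tool_rot': array([-0.0009,  0.979 ,  0.204 , -0.0003]), 'force': array([ 0.5389, -0.3078, -0.4125]), 'torque': array([-0.0099,  0.0078,  0.0071]), 'width': 0.08525752659938016}
top [ 0.4382 -0.0596  1.2719] [[-0.01620441494421046, -0.9880113833762618, 0.153528249046361], [-0.9998416449793603, 0.017141373774030882, 0.004781032326374363], [-0.007355399464523932, -0.15342646324563625, -0.9881326927466032]] [[410.2316301056348, 0.0, 322.9776879683465], [0.0, 410.2316301056348, 205.57617723563362], [0.0, 0.0, 1.0]]
scene [0.395  0.5092 1.103 ] [[-0.9379964976203259, -0.3029134714363872, 0.16854079409555145], [-0.3463136910392845, 0.7976362680523339, -0.4938048311694538], [0.015145885604645817, -0.5215551866388665, -0.8530831081666947]] [[446.9188892832873, 0.0, 314.14969
[... 1322 characters left out ...]
(0.35, array([245.824, 247.12 ]))]
long_1 [(0.57, array([265.6, 253.2])), (0.44, array([280.576, 248.4  ])), (0.4, array([280.896, 235.8  ])), (0.27, array([464.32, 226.8 ]))] [(0.49, array([310.976, 276.68 ])), (0.43, array([326.4 , 301.12])), (0.2, array([288.32, 291.4 ]))]
wrench [(0.85, array([465.472, 226.   ]))] [(0.6, array([367.424, 121.32 ]))]
   3D [ 0.5627 -0.4938  0.0034] 0.0017484959002269486
offcut [(0.77, array([212.096, 174.6  ]))] [(0.97, array([208.704, 326.12 ])), (0.73, array([268.032, 394.88 ]))]
   3D [0.7353 0.2933 0.0135] 0.0060742503561853015
tape [(0.74, array([286.912, 175.4  ]))] [(0.98, array([244.416, 245.2  ]))]
   3D [0.7388 0.0598 0.0092] 0.012128426981561224
```

View pics/top0.png

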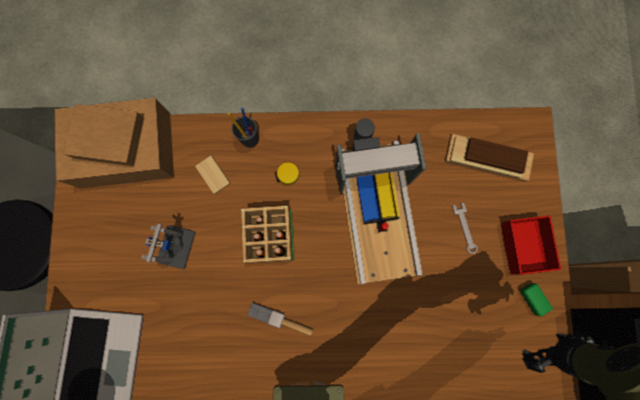

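View pics/scene0.png

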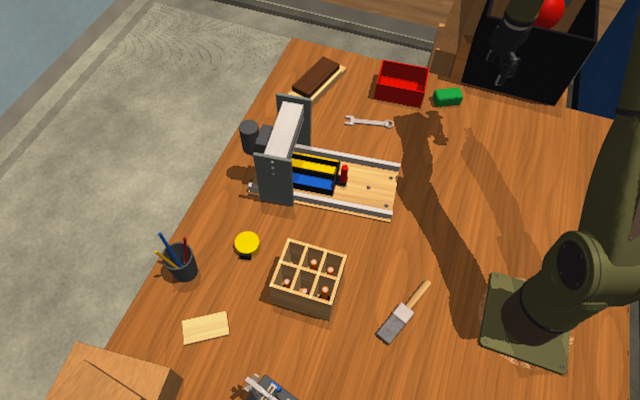

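Top view: tray home with its handle at about (384,227); block at (267,234) with 5 posts (top-left, mid-left, bottom-left, mid-right and bottom-right pockets); stand and tongs at about (165,245), bar tilted about 15°. The scene view agrees. Next I'll view enlarged crops to get orientations.

Run:
```python
from h import *
c=cam("top"); im=cv2.cvtColor(c["image"],cv2.COLOR_RGB2BGR)
a=cv2.resize(im[195:275,130:200],None,fx=5,fy=5,interpolation=cv2.INTER_CUBIC)
b=cv2.resize(im[195:275,232:302],None,fx=5,fy=5,interpolation=cv2.INTER_CUBIC)
d=cv2.resize(im[125:295,330:430],None,fx=3.5,fy=3.5,interpolation=cv2.INTER_CUBIC)
o=np.zeros((600,800,3),np.uint8); o[:400,:350]=a; 
o[:595,440:790]=d; cv2.imwrite("pics/cropA.png",o)
cv2.imwrite("pics/cropB.png",cv2.resize(b,None,fx=1.4,fy=1.4))
for t in ["block","tongs","tray","tray_handle","stand"]:
    r=finder.trace("top",t)
    for q in r[:1]:
        m=q["pixels"].astype(np.uint8); pts=cv2.findNonZero(m)
        rect=cv2.minAreaRect(pts); print(t,round(q["p"],2),m.sum(),rect, cv2.boxPoints(rect).round(1).tolist())
```

```text
block 0.56 2259 ((266.81719970703125, 233.71461486816406), (55.143829345703125, 51.67491149902344), 85.42607879638672) [[238.89999389648438, 208.3000030517578], [290.3999938964844, 204.1999969482422], [294.79998779296875, 259.1000061035156], [243.3000030517578, 263.29998779296875]]
tongs 0.88 376 ((158.61892700195312, 247.37518310546875), (31.827585220336914, 32.931034088134766), 43.602821350097656) [[135.6999969482422, 248.3000030517578], [158.5, 224.5], [181.5, 246.39999389648438], [158.8000030517578, 270.29998779296875]]
tray 0.8 1871 ((377.7200012207031, 202.62481689453125), (59.048954010009766, 36.77228927612305), 80.90972137451172) [[354.8999938964844, 176.39999389648438], [391.20001220703125, 170.60000610351562], [400.5, 228.89999389648438], [364.20001220703125, 234.6999969482422]]
tray_handle 0.85 1863 ((377.270263671875, 202.62164306640625), (57.868446350097656, 37.154170989990234), 80.53767395019531) [[354.20001220703125, 177.10000610351562], [390.79998779296875, 171.0], [400.3999938964844, 228.10000610351562], [363.70001220703125, 234.1999969482422]]
stand 0.58 1146 ((168.31369018554688, 244.53343200683594), (44.017948150634766, 40.688385009765625), 16.38953971862793) [[141.5, 257.79998779296875], [152.89999389648438, 218.8000030517578], [195.1999969482422, 231.1999969482422], [183.6999969482422, 270.29998779296875]]
```

View pics/cropA.png

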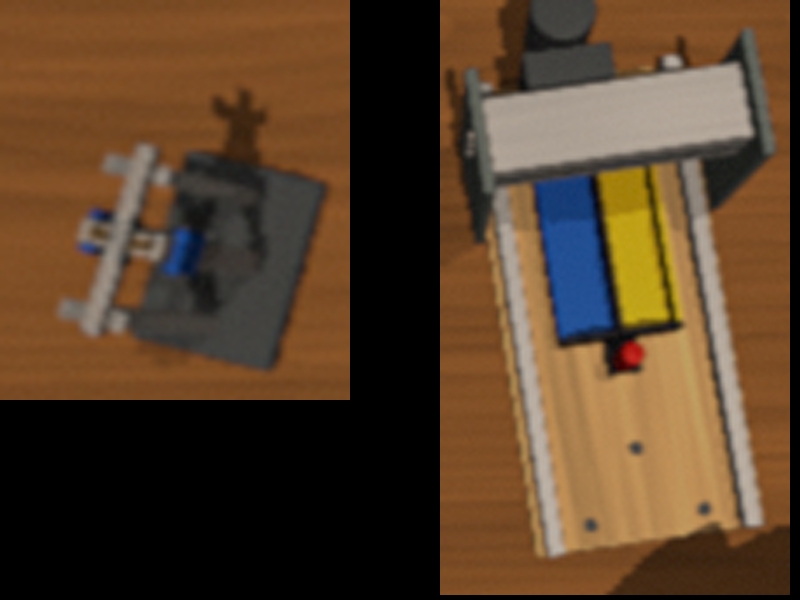

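View pics/cropB.png

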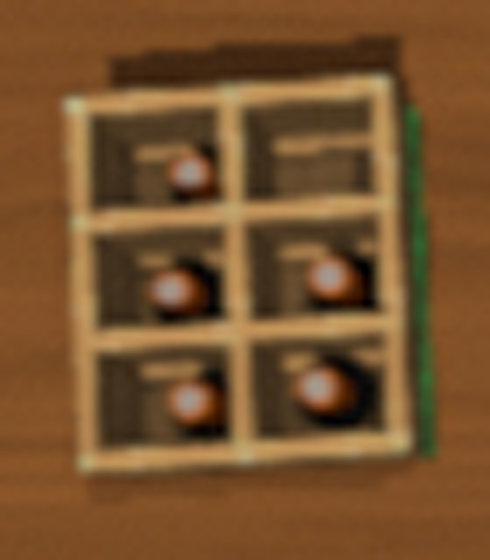

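Crop A gives the tongs bar from about (159,224) to (149,262) px, the rails and the tray axis. Crop B gives the block's top corners and five stem tops; the top-right pocket is empty. To tell short from long, I'll project both height guesses into the scene view.

Run:
```python
from h import *
np.set_printoptions(precision=4,suppress=True)
c=cam("top"); s=cam("scene")
ang=lambda d: np.degrees(np.arctan2(d[1],d[0]))
rl=[at_z(c,p,.033) for p in [(360,283),(346.3,179.3)]]; rr=[at_z(c,p,.033) for p in [(419.1,275),(401.4,170.7)]]
print("rails",rl,rr,ang(rl[1]-rl[0]),ang(rr[1]-rr[0]))
b=[at_z(c,p,.175) for p in [(159,224.4),(149,261.6)]]; print("bar",b,(b[0]+b[1])/2,ang(b[0]-b[1]),np.linalg.norm(b[0]-b[1]))
K=[at_z(c,p,.12) for p in [(242.4,209.7),(287.4,206.4),(290.3,259.3),(244.1,261.9)]]
print("block",np.mean(K,0),ang(K[0]-K[3]),ang(K[1]-K[2]),ang(K[0]-K[1])-90,ang(K[3]-K[2])-90)
P=[(188,170),(172,288),(330,277),(188,400),(318,388)]
o=s["image"][230:325,260:355]; k=6
im=cv2.cvtColor(cv2.resize(o,None,fx=k,fy=k,interpolation=cv2.INTER_CUBIC),cv2.COLOR_RGB2BGR)
for i,p in enumerate(P):
    uv=(232+p[0]/7,195+p[1]/7)
    for z,col in((.07,(255,0,0)),(.095,(0,255,0))):
        w=at_z(c,uv,z); q=proj(s,w); print(i+1,z,w[:2]); x,y=((q-[260,230])*k).astype(int)
        cv2.circle(im,(x,y),4,col,-1); 
        if z==.07: cv2.putText(im,str(i+1),(x-20,y),0,.6,(255,255,0),2)
cv2.imwrite("pics/sc1.png",im)
```

```text
rails [array([ 0.3963, -0.1596,  0.033 ]), array([ 0.7115, -0.1269,  0.033 ])] [array([ 0.4169, -0.3359,  0.033 ]), array([ 0.7356, -0.2978,  0.033 ])] 5.93993811150714 6.811903373810397
bar [array([0.5649, 0.3884, 0.175 ]), array([0.4659, 0.4106, 0.175 ])] [0.5154 0.3995 0.175 ] -12.615229120387728 0.10144425386589193
block [0.5388 0.1075 0.12  ] 2.6453821033779112 2.9350862412008807 3.251539632978549 2.2564467575726326
1 0.07 [0.5872 0.1363]
1 0.095 [0.5841 0.1322]
2 0.07 [0.5375 0.1426]
2 0.095 [0.5355 0.1384]
3 0.07 [0.541  0.0763]
3 0.095 [0.5389 0.0735]
4 0.07 [0.4907 0.1355]
4 0.095 [0.4896 0.1314]
5 0.07 [0.4948 0.0813]
5 0.095 [0.4936 0.0784]
```

View pics/sc1.png

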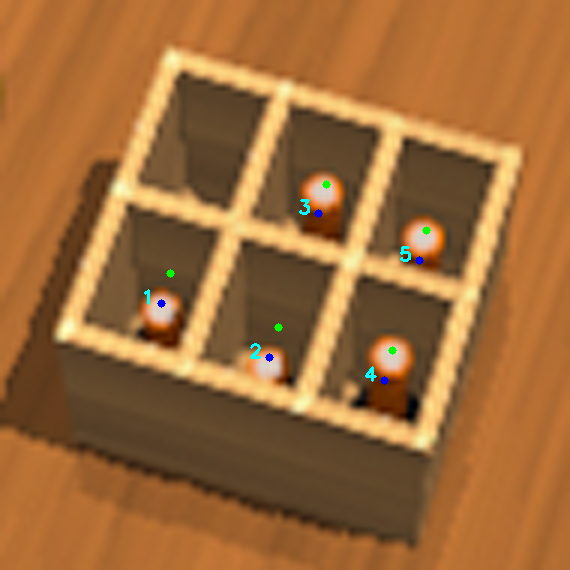

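Posts 1 and 2 (left column, far and middle) sit on the z=0.07 dots, so they are short. Posts 3, 4 and 5 sit on the z=0.095 dots, so they are long. Now a small planner, then the tray pull.

```bash
cat > plan.py <<'E'
from h import *
def yaw():
    q=sensors.sense()["tool_rot"]; m=R.from_quat([q[1],q[2],q[3],q[0]]).as_matrix(); return np.degrees(np.arctan2(m[1,0],m[0,0]))
def plan(wps,start=None):
    """wps: list of (x,y,z,yawdeg); prints delta from the previous waypoint in tool axes (cm, rad)"""
    s=sensors.sense(); p=np.array(s["ee_pos"]); a=yaw()
    print("now",p.round(4),"yaw %.2f"%a,"F",s["force"].round(1),"w %.4f"%s["width"],"t %.2f"%s["time"])
    if start: p=np.array(start[:3]);a=start[3]
    for w in wps:
        d=np.array(w[:3])-p; r=np.radians(a)
        tx=d@[np.cos(r),np.sin(r),0]; ty=d@[np.sin(r),-np.cos(r),0]; dy=(w[3]-a+180)%360-180
        print("tx %.2f ty %.2f tz %.2f spin %.3f |d| %.1f mm"%(tx*100,ty*100,-d[2]*100,-np.radians(dy),np.linalg.norm(d)*1e3))
        p=np.array(w[:3]);a=w[3]
E
python3 -c "
from plan import *
plan([(.40,-.40,.2,6.4),(.5604,-.2363,.16,6.4),(.5604,-.2363,.045,6.4)])"
```

```text
now [ 0.2496 -0.573   0.2313] yaw 23.54 F [-0.4 -0.4 -0.2] w 0.0854 t 1.80
tx 20.70 ty -9.86 tz 3.13 spin 0.299 |d| 231.4 mm
tx 17.76 ty -14.48 tz 4.00 spin -0.000 |d| 232.6 mm
tx 0.00 ty 0.00 tz 11.50 spin -0.000 |d| 115.0 mm
```

Call:
move_arm:
  deltas:
    - {"tx": 20.7, "ty": -9.86, "tz": 3.13, "spin": 0.299, "gripper": -1}
    - {"tx": 20.7, "ty": -9.86, "tz": 3.13, "spin": 0.299, "gripper": -1}
    - {"tx": 20.7, "ty": -9.86, "tz": 3.13, "spin": 0.299, "gripper": -1}
    - {"tx": 20.7, "ty": -9.86, "tz": 3.13, "spin": 0.299, "gripper": -1}
    - {"tx": 20.7, "ty": -9.86, "tz": 3.13, "spin": 0.299, "gripper": -1}
  force: 40

```text
time: 2.42
ee_pos: [0.4038, -0.3954, 0.1997]
tool_rot: [-0.001, 0.998, 0.06, 0.001]
force: [-0.9, -0.1, 0.5]
width: 0.0852
```

Call:
move_arm:
  deltas:
    - {"tx": 17.76, "ty": -14.48, "tz": 4.0, "gripper": -1}
    - {"tx": 17.76, "ty": -14.48, "tz": 4.0, "gripper": -1}
    - {"tx": 17.76, "ty": -14.48, "tz": 4.0, "gripper": -1}
    - {"tx": 17.76, "ty": -14.48, "tz": 4.0, "gripper": -1}
    - {"tx": 17.76, "ty": -14.48, "tz": 4.0, "gripper": -1}

```text
invalid input
```

Run:
```python
from plan import *
c=cam("top"); s=cam("scene")
save(s,"sc2.png",(230,90,430,240),4)
for n in("top","scene"): print(pin(n,"tray_handle"))
print(proj(s,(.5604,-.2363,.0526)),proj(c,(.5604,-.2363,.0526)))
plan([(.5604,-.2363,.05,6.4)])
```

```text
[(0.66, array([384.832, 227.48 ]))]
[(0.95, array([343.872, 171.68 ]))]
[344.2929502  172.52630286] [384.60640909 226.80868833]
now [ 0.3988 -0.4015  0.2002] yaw 6.26 F [-0.6 -0.8  0.6] w 0.0855 t 2.62
tx 17.86 ty -14.66 tz 15.02 spin -0.002 |d| 275.6 mm
```

View pics/sc2.png

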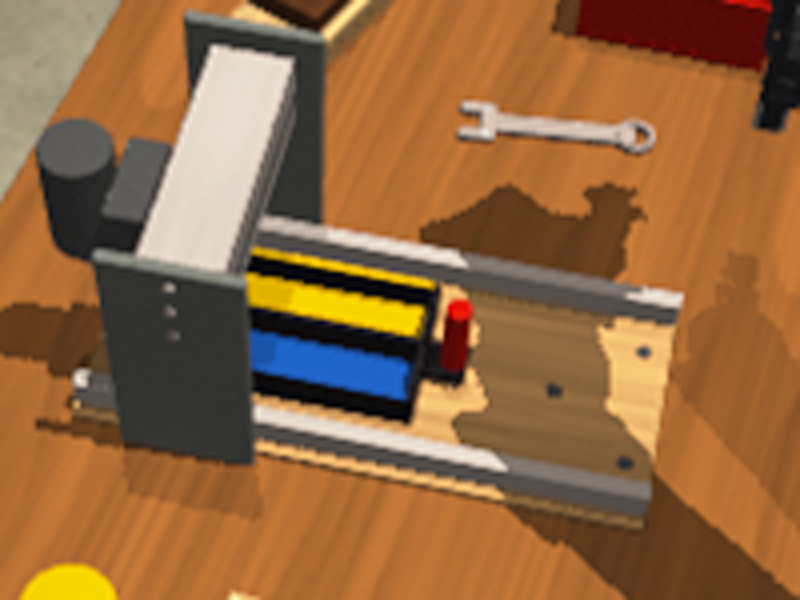

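The scene crop shows the handle at about scene (344,172), which matches my estimate. The second call was refused, probably because it left out "spin", so I'll give every key from here on.

Call:
move_arm:
  deltas:
    - {"gripper": -1, "tx": 17.86, "ty": -14.66, "tz": 7.0, "spin": 0.0}
    - {"gripper": -1, "tx": 17.86, "ty": -14.66, "tz": 7.0, "spin": 0.0}
    - {"gripper": -1, "tx": 17.86, "ty": -14.66, "tz": 7.0, "spin": 0.0}
    - {"gripper": -1, "tx": 17.86, "ty": -14.66, "tz": 7.0, "spin": 0.0}
    - {"gripper": -1, "tx": 17.86, "ty": -14.66, "tz": 7.0, "spin": 0.0}
  force: 40

```text
time: 3.25
ee_pos: [0.563, -0.2321, 0.1286]
tool_rot: [-0.001, 0.998, 0.058, 0.0]
force: [-0.2, -0.4, -0.2]
width: 0.0855
```

Run:
```python
from plan import *
c=cam("top"); s=cam("scene")
plan([(.5604,-.2363,.038,6.4)])
```

```text
now [ 0.5597 -0.238   0.1297] yaw 6.18 F [-0.4  0.3  0.1] w 0.0856 t 3.35
tx 0.09 ty -0.16 tz 9.17 spin -0.004 |d| 91.7 mm
```

Call:
move_arm:
  deltas:
    - {"gripper": -1, "tx": 0.09, "ty": -0.16, "tz": 4.0, "spin": 0.0}
    - {"gripper": -1, "tx": 0.09, "ty": -0.16, "tz": 7.0, "spin": 0.0}
    - {"gripper": -1, "tx": 0.09, "ty": -0.16, "tz": 9.1, "spin": 0.0}
    - {"gripper": -1, "tx": 0.09, "ty": -0.16, "tz": 9.1, "spin": 0.0}
    - {"gripper": 0.3, "tx": 0.09, "ty": -0.16, "tz": 9.1, "spin": 0.0}
  force: 40

```text
time: 3.98
ee_pos: [0.5602, -0.2385, 0.0399]
tool_rot: [0.002, 0.999, 0.053, -0.0]
force: [0.3, -0.6, 0.6]
width: 0.0697
```

Call:
move_arm:
  deltas:
    - {"gripper": 0.8, "tx": 0, "ty": 0, "tz": 0, "spin": 0.0}
    - {"gripper": 0.8, "tx": 0, "ty": 0, "tz": 0, "spin": 0.0}
    - {"gripper": 0.8, "tx": 0, "ty": 0, "tz": 0, "spin": 0.0}
    - {"gripper": 0.8, "tx": 0, "ty": 0, "tz": 0, "spin": 0.0}
  force: 40

```text
time: 4.47
ee_pos: [0.5602, -0.2325, 0.0408]
tool_rot: [-0.002, 0.999, 0.055, -0.001]
force: [-1.9, 10.6, 8.7]
width: 0.0188
```

```bash
python3 -c "
from plan import *
plan([])"
```

```text
now [ 0.5602 -0.2325  0.0408] yaw 6.26 F [-1.9 10.6  8.7] w 0.0188 t 4.47
```

Call:
move_arm:
  deltas:
    - {"gripper": 0.8, "tx": -3, "ty": 0, "tz": 0, "spin": 0.0}
    - {"gripper": 0.8, "tx": -6, "ty": 0, "tz": 0, "spin": 0.0}
    - {"gripper": 0.8, "tx": -9, "ty": 0, "tz": 0, "spin": 0.0}
    - {"gripper": 0.8, "tx": -12, "ty": 0, "tz": 0, "spin": 0.0}
    - {"gripper": 0.8, "tx": -14, "ty": 0, "tz": 0, "spin": 0.0}
  force: 40

```text
time: 5.1
ee_pos: [0.4339, -0.2487, 0.0415]
tool_rot: [0.001, 0.998, 0.057, 0.012]
force: [31.4, 6.4, -18.2]
width: 0.019
```

```bash
python3 -c "
from plan import *
a=np.radians(6.4)
plan([(.5602-.1705*np.cos(a),-.2325-.1705*np.sin(a),.0408,6.4)])"
```

```text
now [ 0.4339 -0.2487  0.0415] yaw 6.50 F [ 31.4   6.4 -18.2] w 0.0190 t 5.10
tx -4.31 ty -0.21 tz 0.07 spin 0.002 |d| 43.2 mm
```

Call:
move_arm:
  deltas:
    - {"gripper": 0.8, "tx": -1, "ty": -0.1, "tz": 0, "spin": 0.0}
    - {"gripper": 0.8, "tx": -2, "ty": -0.1, "tz": 0, "spin": 0.0}
    - {"gripper": 0.8, "tx": -3, "ty": -0.2, "tz": 0, "spin": 0.0}
    - {"gripper": 0.8, "tx": -4, "ty": -0.2, "tz": 0, "spin": 0.0}
    - {"gripper": 0.8, "tx": -4, "ty": -0.2, "tz": 0, "spin": 0.0}
  force: 40

```text
time: 5.72
ee_pos: [0.3923, -0.2514, 0.0408]
tool_rot: [0.001, 0.998, 0.056, 0.011]
force: [-0.6, -0.5, -0.4]
width: 0.0089
```

```bash
python3 -c "
from plan import *
cam('top')
a=np.radians(6.4)
plan([(.5602-.1705*np.cos(a),-.2325-.1705*np.sin(a),.0408,6.4)])"
```

```text
now [ 0.3928 -0.2515  0.0407] yaw 6.43 F [-1.   0.9 -0.3] w 0.0085 t 5.78
tx -0.20 ty -0.02 tz -0.01 spin 0.001 |d| 2.0 mm
```

The width fell to 8.5 mm, so the fingers slipped off the handle. I need to look.

Run:
```python
from plan import *
c=cam("top"); s=cam("scene")
a=c["image"][140:300,320:450]; b=s["image"][90:240,240:440]
o=np.zeros((600,800,3),np.uint8); A=cv2.resize(a,None,fx=2.7,fy=2.7,interpolation=cv2.INTER_CUBIC);B=cv2.resize(b,None,fx=2.2,fy=2.2,interpolation=cv2.INTER_CUBIC)
o[:A.shape[0],:A.shape[1]]=A; o[:B.shape[0],355:355+B.shape[1]]=B
cv2.imwrite("pics/p3.png",o[:440,:800,::-1])
for t in("tray_handle","row_short","row_long"): print(t,pin("top",t),pin("scene",t))
```

```text
tray_handle [(0.76, array([391.296, 269.6  ]))] [(0.86, array([387.2 , 179.32])), (0.71, array([345.6 , 185.68])), (0.31, array([288.832, 292.4  ]))]
row_short [(0.88, array([377.088, 232.   ]))] [(0.65, array([326.912, 300.68 ])), (0.62, array([344.512, 185.6  ])), (0.24, array([291.392, 172.52 ]))]
row_long [(0.94, array([392.192, 235.48 ]))] [(0.9, array([348.288, 175.8  ])), (0.36, array([310.784, 276.28 ]))]
```

View pics/p3.png

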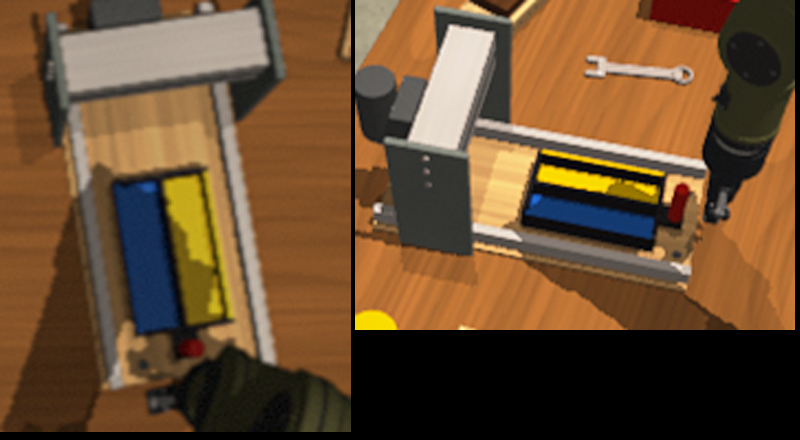

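Run:
```python
from plan import *
c=cam("top"); s=cam("scene")
print(two(c,(391.3,269.6),s,(387.2,179.3)),two(c,(392.2,235.5),s,(348.3,175.8)))
print(at_z(c,(320+188/2.7,140+347/2.7),.072), at_z(s,(240+(683-355)/2.2,90+186/2.2),.072))
h=at_z(c,(377.1,232),.015);print(h)
```

```text
(array([ 0.43572585, -0.24896702,  0.06455323]), np.float64(0.003136960919540683)) (array([ 0.54558168, -0.26509602,  0.00269697]), np.float64(0.015151852471746587))
[ 0.43734901 -0.24323324  0.072     ] [ 0.43632965 -0.26119056  0.072     ]
[ 0.54858291 -0.2181284   0.015     ]
```

The tray centre estimate was about 0.72 - 0.045 at the start, so the tray began about 45 mm out. The handle now sits 125 mm further out at (0.436,-0.247), hard against the outer stop, and that stop is what made the fingers slip. In the picture the handle's red cap is at about top (390,268). Now to the tongs.

```bash
python3 -c "
from plan import *
plan([(.3928,-.2515,.29,6.43),(.44,-.02,.29,0),(.49,.21,.29,-10),(.515,.399,.25,-12.6)])"
```

```text
now [ 0.3939 -0.2513  0.0405] yaw 6.50 F [-0.6 -0.4 -0.5] w 0.0087 t 6.28
tx -0.12 ty 0.01 tz -24.95 spin 0.001 |d| 249.5 mm
tx 7.28 ty -22.48 tz -0.00 spin 0.112 |d| 236.3 mm
tx 5.00 ty -23.00 tz -0.00 spin 0.175 |d| 235.4 mm
tx -0.82 ty -19.05 tz 4.00 spin 0.045 |d| 194.8 mm
```

Call:
move_arm:
  deltas:
    - {"gripper": 0.8, "tx": 0, "ty": 0, "tz": -25, "spin": 0}
    - {"gripper": 0.8, "tx": 0, "ty": 0, "tz": -25, "spin": 0}
    - {"gripper": -1, "tx": 0, "ty": 0, "tz": -25, "spin": 0}
    - {"gripper": -1, "tx": 0, "ty": 0, "tz": -25, "spin": 0}
    - {"gripper": -1, "tx": 0, "ty": 0, "tz": -25, "spin": 0}
  force: 30

```text
time: 6.9
ee_pos: [0.3902, -0.2523, 0.295]
tool_rot: [0.004, 0.998, 0.056, 0.016]
force: [-1.0, -0.2, -0.2]
width: 0.0628
```

Call:
move_arm:
  deltas:
    - {"gripper": -1, "tx": 7.3, "ty": -22.5, "tz": 0, "spin": 0.11}
    - {"gripper": -1, "tx": 7.3, "ty": -22.5, "tz": 0, "spin": 0.11}
    - {"gripper": -1, "tx": 7.3, "ty": -22.5, "tz": 0, "spin": 0.11}
    - {"gripper": -1, "tx": 7.3, "ty": -22.5, "tz": 0, "spin": 0.11}
    - {"gripper": -1, "tx": 7.3, "ty": -22.5, "tz": 0, "spin": 0.11}
  force: 30

```text
time: 7.52
ee_pos: [0.4375, -0.0161, 0.2942]
tool_rot: [0.002, 1.0, 0.006, 0.016]
force: [-0.7, -0.1, 0.5]
width: 0.0856
```

Call:
move_arm:
  deltas:
    - {"gripper": -1, "tx": 5, "ty": -23, "tz": 0, "spin": 0.175}
    - {"gripper": -1, "tx": 5, "ty": -23, "tz": 0, "spin": 0.175}
    - {"gripper": -1, "tx": 5, "ty": -23, "tz": 0, "spin": 0.175}
    - {"gripper": -1, "tx": 5, "ty": -23, "tz": 0, "spin": 0.175}
    - {"gripper": -1, "tx": 5, "ty": -23, "tz": 0, "spin": 0.175}
  force: 30

```text
time: 8.15
ee_pos: [0.4843, 0.2187, 0.2934]
tool_rot: [-0.0, 0.997, -0.078, 0.015]
force: [-0.8, -1.6, -0.3]
width: 0.0853
```

```bash
python3 -c "
from plan import *
c=cam('top'); s=cam('scene')
print(sensors.sense()['tool_rot'])
plan([(.515,.399,.25,-12.6)])
save(c,'t4.png',(120,170,220,300),4)
for t in('tray_handle','row_short','row_long'): print(t,pin('top',t),pin('scene',t))
"
```

```text
[ 0.00214117  0.99653481 -0.08177412  0.01505944]
now [0.4843 0.213  0.2935] yaw -9.38 F [ 0.3 -0.9 -1.3] w 0.0855 t 8.25
tx -0.01 ty -18.85 tz 4.35 spin 0.056 |d| 193.5 mm
tray_handle [(0.86, array([390.016, 269.72 ]))] []
row_short [(0.74, array([376.768, 235.08 ])), (0.56, array([279.68, 234.2 ]))] []
row_long [(0.87, array([392.32, 233.08]))] []
```

View pics/t4.png

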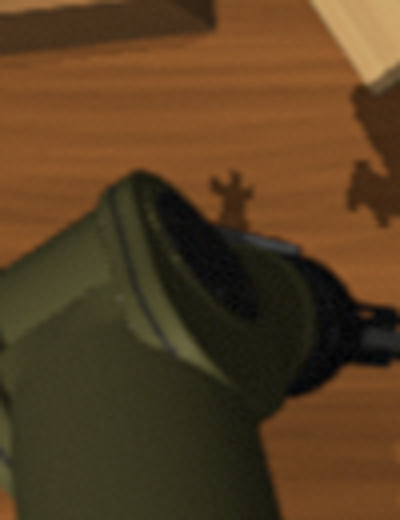

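The arm hides the tongs from above in that picture. The tool is tilted 1.7°, so I'll make the planner use the full rotation, then approach.

```bash
cat > plan.py <<'E'
from h import *
def yawof(m): return np.degrees(np.arctan2(m[1,0],m[0,0]))
def plan(wps):
    """wps: (x,y,z,yawdeg); prints delta from the previous waypoint in its tool axes (cm, rad)"""
    s=sensors.sense(); p=np.array(s["ee_pos"]); q=s["tool_rot"]; m=R.from_quat([q[1],q[2],q[3],q[0]]).as_matrix()
    print("now",p.round(4),"yaw %.2f"%yawof(m),"zdir",m[:2,2].round(3),"F",s["force"].round(1),"w %.4f"%s["width"],"t %.2f"%s["time"])
    for w in wps:
        d=m.T@(np.array(w[:3])-p); sp=-((w[3]-yawof(m)+180)%360-180)
        print("  tx %.2f ty %.2f tz %.2f spin %.3f"%(*d*100,np.radians(sp)))
        m=m@R.from_euler("z",sp,degrees=True).as_matrix(); p=np.array(w[:3])
E
python3 -c "
from plan import *
plan([(.515,.399,.25,-12.6),(.515,.399,.117,-12.6)])
"
```

```text
now [0.4849 0.213  0.2947] yaw -9.48 zdir [ 0.032 -0.005] F [-0.4 -0.6  0.3] w 0.0855 t 8.55
  tx -0.23 ty -18.84 tz 4.48 spin 0.054
  tx -0.43 ty 0.03 tz 13.29 spin -0.000
```

Call:
move_arm:
  deltas:
    - {"gripper": -1, "tx": -0.23, "ty": -18.84, "tz": 4.48, "spin": 0.054}
    - {"gripper": -1, "tx": -0.23, "ty": -18.84, "tz": 4.48, "spin": 0.054}
    - {"gripper": -1, "tx": -0.23, "ty": -18.84, "tz": 4.48, "spin": 0.054}
    - {"gripper": -1, "tx": -0.23, "ty": -18.84, "tz": 4.48, "spin": 0.054}
    - {"gripper": -1, "tx": -0.23, "ty": -18.84, "tz": 4.48, "spin": 0.054}
  force: 20

```text
time: 9.18
ee_pos: [0.5152, 0.3981, 0.2496]
tool_rot: [0.001, 0.994, -0.11, 0.016]
force: [0.3, -1.1, -0.5]
width: 0.0854
```

```bash
python3 -c "
from plan import *
s=cam('scene'); c=cam('top')
a=c['image'][195:275,130:200]; b=s['image'][340:400,220:320]
o=np.zeros((480,780,3),np.uint8); o[:400,:350]=cv2.resize(a,None,fx=5,fy=5); o[:240,370:770]=cv2.resize(b,None,fx=4,fy=4); cv2.imwrite('pics/p5.png',o[:,:,::-1])
plan([(.515,.399,.117,-12.6)])
"
```

```text
now [0.5159 0.3967 0.2505] yaw -12.73 zdir [ 0.033 -0.006] F [ 0.5 -0.6 -0.4] w 0.0855 t 9.28
  tx -0.58 ty -0.19 tz 13.33 spin -0.002
```

View pics/p5.png

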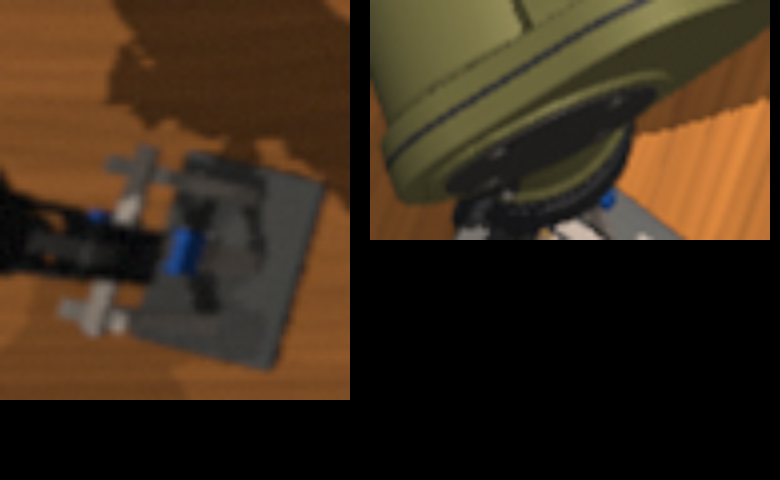

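The top crop shows the gripper square over the bar, aligned with the pads. Descending.

Call:
move_arm:
  deltas:
    - {"gripper": -1, "tx": -0.2, "ty": -0.19, "tz": 4, "spin": 0}
    - {"gripper": -1, "tx": -0.4, "ty": -0.19, "tz": 8, "spin": 0}
    - {"gripper": -1, "tx": -0.5, "ty": -0.19, "tz": 11, "spin": 0}
    - {"gripper": -1, "tx": -0.58, "ty": -0.19, "tz": 13.3, "spin": 0}
    - {"gripper": -1, "tx": -0.58, "ty": -0.19, "tz": 13.3, "spin": 0}
  force: 20

```text
time: 9.9
ee_pos: [0.5148, 0.3963, 0.1165]
tool_rot: [0.003, 0.994, -0.112, 0.016]
force: [0.4, -0.5, 1.4]
width: 0.0855
```

```bash
python3 -c "
from plan import *
cam('top'); plan([(.515,.399,.117,-12.6)])
"
```

```text
now [0.5156 0.3974 0.1179] yaw -12.84 zdir [ 0.033 -0.007] F [ 0.3  0.6 -0.1] w 0.0856 t 9.95
  tx -0.10 ty -0.14 tz 0.08 spin -0.004
```

Call:
move_arm:
  deltas:
    - {"gripper": -0.3, "tx": -0.08, "ty": -0.14, "tz": 0.08, "spin": 0}
    - {"gripper": -0.3, "tx": -0.08, "ty": -0.14, "tz": 0.08, "spin": 0}
    - {"gripper": -0.3, "tx": -0.08, "ty": -0.14, "tz": 0.08, "spin": 0}
    - {"gripper": -0.3, "tx": -0.08, "ty": -0.14, "tz": 0.08, "spin": 0}
  force: 20

```text
time: 10.45
ee_pos: [0.5163, 0.4002, 0.1184]
tool_rot: [0.0, 0.994, -0.112, 0.018]
force: [0.7, 1.9, 5.3]
width: 0.0558
```

```bash
python3 -c "
from plan import *
cam('top'); plan([(.515,.399,.117,-12.6)])
"
```

```text
now [0.5162 0.4002 0.1184] yaw -12.84 zdir [ 0.035 -0.005] F [0.1 1.9 6.4] w 0.0558 t 10.50
  tx -0.10 ty 0.14 tz 0.13 spin -0.004
```

Call:
move_arm:
  deltas:
    - {"gripper": -0.2, "tx": 0, "ty": 0, "tz": 0, "spin": 0}
    - {"gripper": -0.2, "tx": 0, "ty": 0, "tz": 0, "spin": 0}
    - {"gripper": -0.2, "tx": 0, "ty": 0, "tz": 0, "spin": 0}
  force: 20

```text
time: 10.88
ee_pos: [0.5164, 0.4007, 0.1187]
tool_rot: [-0.0, 0.994, -0.112, 0.018]
force: [-0.6, 1.4, 5.1]
width: 0.0516
```

```bash
python3 -c "
from plan import *
cam('top'); plan([])
"
```

```text
now [0.5164 0.4007 0.1187] yaw -12.83 zdir [ 0.036 -0.004] F [-0.3  1.8  5.2] w 0.0513 t 10.93
```

Tongs are held at 51 mm. I'll cross-check the block pose from the scene corners, then lift.

```bash
python3 -c "
from plan import *
s=cam('scene'); c=cam('top')
K=np.array([at_z(s,(260+x/6,230+y/6),.12) for x,y in[(172,58),(515,152),(430,437),(68,333)]]); print(K.round(4),K.mean(0))
K=np.array([at_z(c,p,.12) for p in [(287.4,206.4),(290.3,259.3),(244.1,261.9),(242.4,209.7)]]); print(K.round(4))
for i,(p,z) in enumerate(zip([(188,170),(172,288),(330,277),(188,400),(318,388)],[.07,.07,.095,.095,.095])):
  q=[(161,303),(268,360),(322,187),(392,350),(425,233)][i]
  print(i+1,two(c,(232+p[0]/7,195+p[1]/7),s,(260+q[0]/6,230+q[1]/6)),at_z(s,(260+q[0]/6,230+q[1]/6),z))
plan([(.515,.3995,.31,-12.8),(.52,.25,.31,-3),(.4936,.1,.31,2.75)])
"
```

```text
[[0.6143 0.0535 0.12  ]
 [0.4692 0.044  0.12  ]
 [0.4624 0.1685 0.12  ]
 [0.6073 0.1784 0.12  ]] [0.53829692 0.1110982  0.12      ]
[[0.6165 0.0472 0.12  ]
 [0.4672 0.0395 0.12  ]
 [0.4622 0.1683 0.12  ]
 [0.6093 0.1751 0.12  ]]
1 (array([0.58738872, 0.13624759, 0.07019225]), np.float64(0.0003459369427434161)) [0.58759914 0.13618962 0.07      ]
2 (array([0.53792028, 0.14295566, 0.06792677]), np.float64(0.0004269039455849785)) [0.53784779 0.14370414 0.07      ]
3 (array([0.53990528, 0.07388159, 0.09217052]), np.float64(0.0015331014016016324)) [0.54026687 0.07514963 0.095     ]
4 (array([0.48974963, 0.13143169, 0.09516283]), np.float64(0.00026350223680602795)) [0.48989663 0.13138006 0.095     ]
5 (array([0.49398845, 0.07862356, 0.09302176]), np.float64(0.000550665656704479)) [0.49406931 0.07948581 0.095     ]
now [0.5164 0.4007 0.1187] yaw -12.83 zdir [ 0.036 -0.004] F [0.2 2.  4.9] w 0.0513 t 11.03
  tx 0.57 ty 0.06 tz -19.12 spin -0.001
  tx 3.80 ty 14.47 tz 0.07 spin -0.171
  tx -1.85 ty 15.12 tz -0.04 spin -0.100
```

Call:
move_arm:
  deltas:
    - {"gripper": -0.2, "tx": 0.05, "ty": 0.0, "tz": -1.5, "spin": 0}
    - {"gripper": -0.2, "tx": 0.1, "ty": 0.0, "tz": -4, "spin": 0}
    - {"gripper": -0.2, "tx": 0.3, "ty": 0.0, "tz": -8, "spin": 0}
    - {"gripper": -0.2, "tx": 0.4, "ty": 0.0, "tz": -12, "spin": 0}
    - {"gripper": -0.2, "tx": 0.5, "ty": 0.0, "tz": -16, "spin": 0}
  force: 20

```text
time: 11.65
ee_pos: [0.5147, 0.3986, 0.2796]
tool_rot: [0.001, 0.994, -0.112, 0.017]
force: [-0.6, 0.9, -1.9]
width: 0.0513
```

```bash
python3 -c "
from plan import *
cam('top'); cam('top')
plan([(.505,.23,.31,-3),(.493,.0775,.30,3.2)])
"
```

```text
now [0.5173 0.4007 0.2836] yaw -12.89 zdir [0.042 0.   ] F [-0.   0.6 -1.6] w 0.0514 t 11.75
  tx 2.71 ty 16.89 tz -2.70 spin -0.173
  tx -0.44 ty 15.29 tz 0.94 spin -0.108
```

Call:
move_arm:
  deltas:
    - {"gripper": -0.2, "tx": 0.5, "ty": 4, "tz": -2.7, "spin": -0.04}
    - {"gripper": -0.2, "tx": 1.2, "ty": 8, "tz": -2.7, "spin": -0.08}
    - {"gripper": -0.2, "tx": 1.9, "ty": 12, "tz": -2.7, "spin": -0.13}
    - {"gripper": -0.2, "tx": 2.7, "ty": 16, "tz": -2.7, "spin": -0.17}
    - {"gripper": -0.2, "tx": 2.7, "ty": 16.9, "tz": -2.7, "spin": -0.173}
  force: 20

```text
time: 12.38
ee_pos: [0.504, 0.2246, 0.3089]
tool_rot: [0.002, 0.999, -0.028, 0.019]
force: [0.5, 0.5, -1.6]
width: 0.0514
```

Call:
move_arm:
  deltas:
    - {"gripper": -0.2, "tx": -0.1, "ty": 4, "tz": 0.2, "spin": -0.03}
    - {"gripper": -0.2, "tx": -0.2, "ty": 8, "tz": 0.4, "spin": -0.06}
    - {"gripper": -0.2, "tx": -0.3, "ty": 12, "tz": 0.6, "spin": -0.09}
    - {"gripper": -0.2, "tx": -0.4, "ty": 15, "tz": 0.9, "spin": -0.108}
    - {"gripper": -0.2, "tx": -0.4, "ty": 15.3, "tz": 0.9, "spin": -0.108}
  force: 20

```text
time: 13.0
ee_pos: [0.4903, 0.0696, 0.2991]
tool_rot: [0.004, 1.0, 0.024, 0.017]
force: [-0.3, 0.3, -1.4]
width: 0.0512
```

```bash
python3 -c "
from plan import *
cam('top'); c=cam('top'); s=cam('scene')
b=s['image'][190:310,250:400]; cv2.imwrite('pics/p6.png',cv2.resize(b,None,fx=5,fy=5,interpolation=cv2.INTER_CUBIC)[:,:,::-1])
for t in ['tongs']: print(pin('top',t),pin('scene',t))
print('tip proj',proj(s,(.492,.0775,.2)),proj(s,(.492,.0775,.345)))
plan([(.493,.0775,.158,3.2)])
"
```

```text
[] []
tip proj [334.20337092 249.5128885 ] [338.15495004 217.07433751]
now [0.4916 0.0739 0.2999] yaw 3.07 zdir [ 0.038 -0.004] F [ 0.8  0.1 -2.3] w 0.0512 t 13.25
  tx -0.38 ty -0.44 tz 14.19 spin -0.002
```

View pics/p6.png

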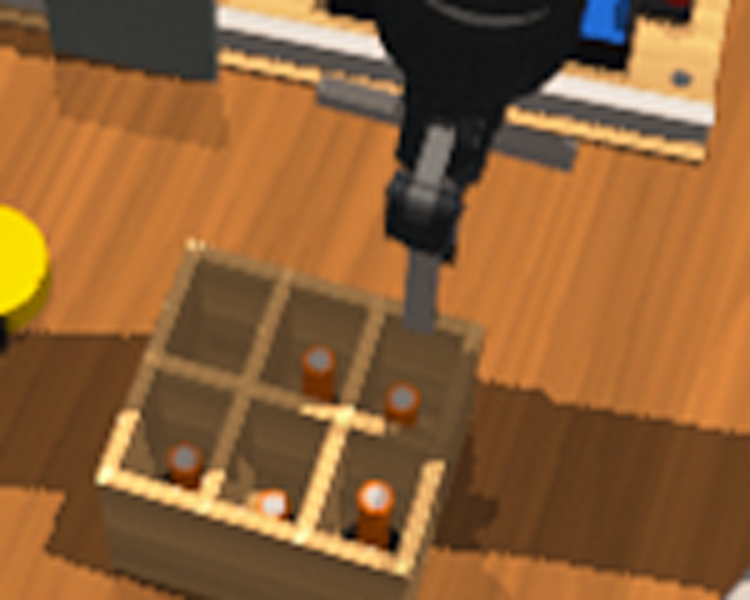

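The picture shows the near jaw tip at about scene (334,256), over post 5's pocket, with the bar level. I'll compute the tip position from that.

```bash
cat >> plan.py <<'E'
def tip(s,uv,yoff=.0205):
    p=np.array(sensors.sense()["ee_pos"]); o,d=ray(s,uv); w=o+d*((p[1]+yoff)-o[1])/d[1]; print("tip",w.round(4),"rel TCP",(w-p).round(4)); return w
E
python3 -c "
from plan import *
s=cam('scene')
tip(s,(250+420/5,190+330/5)); tip(s,(250+420/5,190+333/5))
for i,b in enumerate([(320,90),(577,165)]): print(at_z(s,(250+b[0]/5,190+b[1]/5),.35))
plan([(.493,.0775,.158,3.2)])
"
```

```text
tip [0.4869 0.0942 0.2032] rel TCP [-0.0047  0.0205 -0.0968]
tip [0.4868 0.0942 0.2002] rel TCP [-0.0049  0.0205 -0.0998]
[0.54250253 0.07766915 0.35      ]
[0.43780031 0.07418998 0.35      ]
now [0.4916 0.0737 0.3   ] yaw 3.07 zdir [ 0.038 -0.004] F [-1.1 -0.4 -2.2] w 0.0514 t 13.30
  tx -0.38 ty -0.46 tz 14.19 spin -0.002
```

```bash
python3 -c "
from plan import *
plan([(.4985,.0765,.225,3.2),(.4985,.0765,.158,3.2)])
"
```

```text
now [0.4916 0.0737 0.3   ] yaw 3.07 zdir [ 0.038 -0.004] F [-1.1 -0.4 -2.2] w 0.0514 t 13.30
  tx 0.41 ty -0.29 tz 7.52 spin -0.002
  tx -0.25 ty -0.04 tz 6.70 spin 0.000
```

Call:
move_arm:
  deltas:
    - {"gripper": -0.2, "tx": 0.41, "ty": -0.29, "tz": 2, "spin": 0}
    - {"gripper": -0.2, "tx": 0.41, "ty": -0.29, "tz": 5, "spin": 0}
    - {"gripper": -0.2, "tx": 0.41, "ty": -0.29, "tz": 7.5, "spin": 0}
    - {"gripper": -0.2, "tx": 0.41, "ty": -0.29, "tz": 7.5, "spin": 0}
    - {"gripper": -0.2, "tx": 0.41, "ty": -0.29, "tz": 7.5, "spin": 0}
  force: 20

```text
time: 13.92
ee_pos: [0.4991, 0.0773, 0.226]
tool_rot: [0.002, 0.999, 0.027, 0.02]
force: [-0.0, 0.3, -1.8]
width: 0.0511
```

```bash
python3 -c "
from plan import *
s=cam('scene'); s=cam('scene')
save(s,'p7.png',(265,210,365,310),6)
plan([(.4985,.0765,.158,3.2)])
"
```

```text
now [0.4993 0.077  0.2263] yaw 3.09 zdir [ 0.041 -0.003] F [-0.8  0.6 -1.5] w 0.0512 t 14.03
  tx -0.36 ty 0.01 tz 6.82 spin -0.002
```

View pics/p7.png

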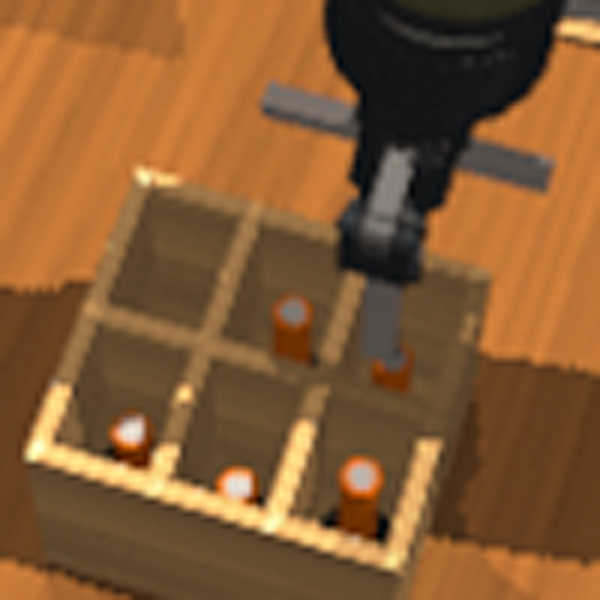

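The near jaw at about scene (328,269) is just in front of post 5's stem at (330,271), inside the pocket outline. Descending and closing.

Call:
move_arm:
  deltas:
    - {"gripper": -0.2, "tx": -0.12, "ty": 0, "tz": 2.5, "spin": 0}
    - {"gripper": -0.2, "tx": -0.25, "ty": 0, "tz": 5, "spin": 0}
    - {"gripper": -0.2, "tx": -0.36, "ty": 0, "tz": 6.8, "spin": 0}
    - {"gripper": -0.2, "tx": -0.36, "ty": 0, "tz": 6.8, "spin": 0}
  force: 20

```text
time: 14.52
ee_pos: [0.4982, 0.0766, 0.1581]
tool_rot: [0.002, 0.999, 0.027, 0.02]
force: [-0.1, 0.2, -1.8]
width: 0.051
```

```bash
python3 -c "
from plan import *
s=cam('scene'); print(tip(s,(328.3,269.2)))
plan([])
"
```

```text
tip [0.4959 0.0973 0.1297] rel TCP [-0.003   0.0205 -0.0291]
[0.49593348 0.09725368 0.12968972]
now [0.4989 0.0768 0.1588] yaw 3.09 zdir [ 0.041 -0.003] F [ 0.3 -0.3 -1.3] w 0.0514 t 14.57
```

Call:
move_arm:
  deltas:
    - {"gripper": 0.05, "tx": 0, "ty": 0, "tz": 0, "spin": 0}
    - {"gripper": 0.25, "tx": 0, "ty": 0, "tz": 0, "spin": 0}
    - {"gripper": 0.3, "tx": 0, "ty": 0, "tz": 0, "spin": 0}
    - {"gripper": 0.3, "tx": 0, "ty": 0, "tz": 0, "spin": 0}
    - {"gripper": 0.3, "tx": 0, "ty": 0, "tz": 0, "spin": 0}
  force: 35

```text
time: 15.2
ee_pos: [0.4999, 0.0769, 0.1599]
tool_rot: [0.002, 0.999, 0.027, 0.022]
force: [-0.2, -0.9, 6.9]
width: 0.0342
```

```bash
python3 -c "
from plan import *
plan([(.4985,.0768,.30,3.2)])
"
```

```text
now [0.4999 0.0769 0.1599] yaw 3.07 zdir [ 0.044 -0.002] F [-0.2 -0.9  6.9] w 0.0342 t 15.20
  tx 0.47 ty 0.07 tz -14.00 spin -0.002
```

Call:
move_arm:
  deltas:
    - {"gripper": 0.3, "tx": 0.05, "ty": 0, "tz": -1.5, "spin": 0}
    - {"gripper": 0.3, "tx": 0.15, "ty": 0, "tz": -4.5, "spin": 0}
    - {"gripper": 0.3, "tx": 0.3, "ty": 0, "tz": -8, "spin": 0}
    - {"gripper": 0.3, "tx": 0.4, "ty": 0, "tz": -11.5, "spin": 0}
    - {"gripper": 0.3, "tx": 0.47, "ty": 0, "tz": -14.5, "spin": 0}
  force: 35

```text
time: 15.82
ee_pos: [0.4978, 0.0773, 0.3061]
tool_rot: [0.002, 0.999, 0.027, 0.022]
force: [1.2, 0.3, -2.3]
width: 0.0341
```

```bash
python3 -c "
from plan import *
s=cam('scene'); s=cam('scene');c=cam('top')
save(s,'p8.png',(240,150,400,280),5)
for t in('tray_handle','row_short','row_long','long','short_1'): print(t,pin('top',t),pin('scene',t))
plan([])
"
```

```text
tray_handle [(0.86, array([390.208, 270.2  ]))] [(0.7, array([385.472, 178.8  ]))]
row_short [(0.72, array([375.296, 237.   ])), (0.49, array([463.296, 228.12 ]))] []
row_long [(0.57, array([390.592, 233.08 ])), (0.24, array([268.992, 238.2  ]))] []
long [(0.53, array([276.288, 247.32 ])), (0.5, array([279.424, 234.8  ]))] [(0.76, array([335.424, 258.68 ])), (0.5, array([311.872, 276.68 ]))]
short_1 [] [(0.53, array([304.128, 298.32 ])), (0.38, array([289.792, 292.72 ]))]
now [0.4981 0.0775 0.3046] yaw 3.08 zdir [ 0.043 -0.003] F [ 0.5 -0.8 -3.2] w 0.0344 t 16.48
```

View pics/p8.png

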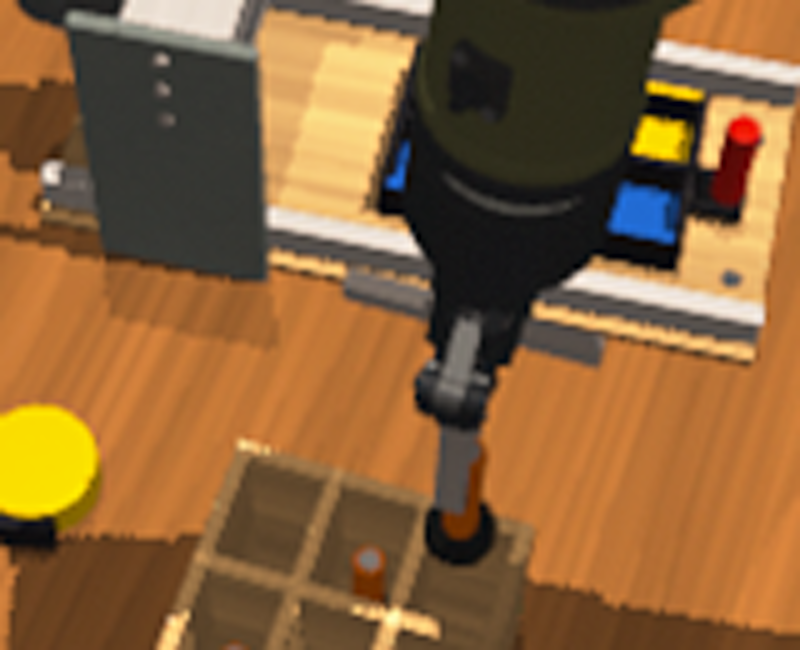

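The post is held, with its foot at about scene (332,257) and clear of the block. Now row coordinates from the tray outline and the held foot's offset.

```bash
python3 -c "
from plan import *
s=cam('scene');c=cam('top')
T=np.array([at_z(c,(320+x/2.7,140+y/2.7),.042) for x,y in[(113,183),(205,170),(233,320),(137,335)]]); print('tray',T.round(4),T.mean(0).round(4),[np.linalg.norm(T[i]-T[(i+1)%4]).round(4) for i in range(4)])
D=np.array([at_z(c,(320+x/2.7,140+y/2.7),.042) for x,y in[(165,178),(187,325)]]);print('div',D.round(4))
B=np.array([at_z(s,(240+(x-355)/2.2,90+y/2.2),.042) for x,y in[(523,222),(540,150),(667,176),(655,250)]]);print('scene tray',B.round(4),B.mean(0).round(4))
print('handle',two(c,(390.2,270.2),s,(386,179)))
for n,u in(('short',(376.8,234.5)),('long',(392,233.5))): print(n,at_z(c,u,.018).round(4))
print('foot',at_z(s,(332,256.8),.16).round(4))
plan([])
"
```

```text
tray [[ 0.6205 -0.1713  0.042 ]
 [ 0.6335 -0.275   0.042 ]
 [ 0.4659 -0.2985  0.042 ]
 [ 0.4513 -0.1924  0.042 ]] [ 0.5428 -0.2343  0.042 ] [np.float64(0.1045), np.float64(0.1692), np.float64(0.1071), np.float64(0.1705)]
div [[ 0.6251 -0.2297  0.042 ]
 [ 0.4612 -0.2477  0.042 ]]
scene tray [[ 0.6162 -0.1545  0.042 ]
 [ 0.6348 -0.2722  0.042 ]
 [ 0.4619 -0.2918  0.042 ]
 [ 0.4446 -0.1742  0.042 ]] [ 0.5394 -0.2232  0.042 ]
handle (array([ 0.43650555, -0.24453598,  0.07067681]), np.float64(0.007996227975283227))
short [ 0.5407 -0.2166  0.018 ]
long [ 0.543  -0.2631  0.018 ]
foot [0.495  0.0778 0.16  ]
now [0.4982 0.0775 0.3048] yaw 3.07 zdir [ 0.044 -0.002] F [ 0.3 -0.7 -2.3] w 0.0345 t 16.57
```

```bash
python3 -c "
from plan import *
plan([(.54,-.09,.30,4.5),(.592,-.257,.23,6.4)])
"
```

```text
now [0.4982 0.0775 0.3048] yaw 3.07 zdir [ 0.044 -0.002] F [ 0.3 -0.7 -2.3] w 0.0345 t 16.57
  tx 3.25 ty 16.94 tz 0.70 spin -0.025
  tx 3.57 ty 17.01 tz 7.26 spin -0.033
```

Call:
move_arm:
  deltas:
    - {"gripper": 0.3, "tx": 0.5, "ty": 2.5, "tz": 0.1, "spin": 0}
    - {"gripper": 0.3, "tx": 1.2, "ty": 6.5, "tz": 0.2, "spin": 0}
    - {"gripper": 0.3, "tx": 2.0, "ty": 10.5, "tz": 0.4, "spin": -0.01}
    - {"gripper": 0.3, "tx": 2.8, "ty": 14.5, "tz": 0.6, "spin": -0.02}
    - {"gripper": 0.3, "tx": 3.25, "ty": 16.9, "tz": 0.7, "spin": -0.025}
  force: 35

```text
time: 17.2
ee_pos: [0.5402, -0.0924, 0.2999]
tool_rot: [0.003, 0.999, 0.038, 0.022]
force: [0.2, 0.3, -2.4]
width: 0.0342
```

Call:
move_arm:
  deltas:
    - {"gripper": 0.3, "tx": 0.8, "ty": 4, "tz": 0.5, "spin": -0.01}
    - {"gripper": 0.3, "tx": 1.7, "ty": 8, "tz": 2, "spin": -0.02}
    - {"gripper": 0.3, "tx": 2.5, "ty": 12, "tz": 4, "spin": -0.03}
    - {"gripper": 0.3, "tx": 3.2, "ty": 15, "tz": 5.5, "spin": -0.033}
    - {"gripper": 0.3, "tx": 3.57, "ty": 17, "tz": 7.2, "spin": -0.033}
  force: 35

```text
time: 17.82
ee_pos: [0.5919, -0.2614, 0.2298]
tool_rot: [0.003, 0.998, 0.054, 0.022]
force: [1.3, -0.1, -2.0]
width: 0.0341
```

```bash
python3 -c "
from plan import *
cam('top');s=cam('scene');cam('top')
for t in('long_1','row_long','tray_handle'): print(t,pin('scene',t), pin('top',t))
plan([(.592,-.257,.18,6.4)])
print('expected foot',proj(s,(.589,-.257,.08)))
"
```

```text
long_1 [(0.69, array([340.8 , 156.32])), (0.61, array([326.08, 301.12])), (0.43, array([307.584, 275.8  ]))] [(0.61, array([279.616, 234.6  ])), (0.6, array([266.176, 254.32 ])), (0.4, array([395.392, 216.68 ]))]
row_long [(0.79, array([347.072, 175.68 ]))] [(0.96, array([393.024, 232.92 ])), (0.62, array([152.512, 242.4  ]))]
tray_handle [(0.83, array([385.472, 180.32 ])), (0.5, array([341.504, 157.4  ]))] [(0.82, array([391.616, 272.   ]))]
now [ 0.5922 -0.2582  0.2315] yaw 6.35 zdir [ 0.045 -0.003] F [-0.6  0.5 -2.9] w 0.0341 t 18.27
  tx -0.24 ty -0.16 tz 5.15 spin -0.001
expected foot [337.7892747  158.56931611]
```

Call:
move_arm:
  deltas:
    - {"gripper": 0.3, "tx": -0.1, "ty": -0.12, "tz": 2, "spin": 0}
    - {"gripper": 0.3, "tx": -0.2, "ty": -0.12, "tz": 4, "spin": 0}
    - {"gripper": 0.3, "tx": -0.25, "ty": -0.12, "tz": 5.2, "spin": 0}
    - {"gripper": 0.3, "tx": -0.25, "ty": -0.12, "tz": 5.5, "spin": 0}
    - {"gripper": 0.3, "tx": -0.25, "ty": -0.12, "tz": 5.5, "spin": 0}
  force: 35

```text
time: 18.9
ee_pos: [0.5924, -0.2575, 0.1769]
tool_rot: [0.003, 0.998, 0.055, 0.023]
force: [0.3, -0.1, -2.7]
width: 0.034
```

```bash
python3 -c "
from plan import *
s=cam('scene');c=cam('top')
save(s,'p9.png',(300,110,410,220),5.4)
plan([])
print('expected foot',proj(s,(.589,-.257,.015)),proj(s,(.5445,-.262,.015)))
"
```

```text
now [ 0.5926 -0.2577  0.1773] yaw 6.35 zdir [ 0.046 -0.004] F [ 0.  -0.5 -2.3] w 0.0346 t 19.00
expected foot [336.48189173 171.84842135] [351.12878693 174.89902246]
```

View pics/p9.png

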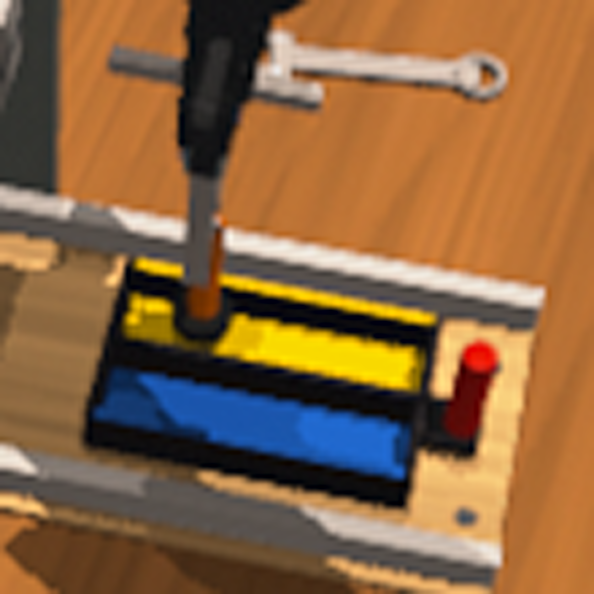

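The foot is inside the yellow trough near its far end (foot at about scene (337,169)), with the handle at (387,178). Lowering to contact.

Call:
move_arm:
  deltas:
    - {"gripper": 0.3, "tx": -0.02, "ty": 0, "tz": 0.4, "spin": 0}
    - {"gripper": 0.3, "tx": -0.03, "ty": 0, "tz": 0.7, "spin": 0}
    - {"gripper": 0.3, "tx": -0.04, "ty": 0, "tz": 0.9, "spin": 0}
    - {"gripper": 0.3, "tx": -0.04, "ty": 0, "tz": 0.9, "spin": 0}
  force: 35

```text
time: 19.5
ee_pos: [0.5925, -0.2577, 0.168]
tool_rot: [0.003, 0.998, 0.055, 0.023]
force: [-0.3, -0.8, -2.2]
width: 0.0345
```

Call:
move_arm:
  deltas:
    - {"gripper": 0.3, "tx": 0, "ty": 0, "tz": 0.2, "spin": 0}
    - {"gripper": 0.3, "tx": 0, "ty": 0, "tz": 0.3, "spin": 0}
    - {"gripper": 0.3, "tx": 0, "ty": 0, "tz": 0.3, "spin": 0}
  force: 35

```text
time: 19.88
ee_pos: [0.5926, -0.2576, 0.1649]
tool_rot: [0.003, 0.998, 0.055, 0.023]
force: [0.3, -0.2, -2.4]
width: 0.0344
```

Call:
move_arm:
  deltas:
    - {"gripper": 0.3, "tx": 0, "ty": 0, "tz": 0.15, "spin": 0}
    - {"gripper": 0.3, "tx": 0, "ty": 0, "tz": 0.3, "spin": 0}
    - {"gripper": 0.3, "tx": 0, "ty": 0, "tz": 0.3, "spin": 0}
  force: 35

```text
time: 20.25
ee_pos: [0.5938, -0.2581, 0.1639]
tool_rot: [0.004, 0.998, 0.055, 0.024]
force: [-1.5, 1.5, 8.0]
width: 0.0345
```

```bash
python3 -c "
from plan import *
s=cam('scene');plan([])"
```

```text
now [ 0.5938 -0.2581  0.1639] yaw 6.33 zdir [ 0.049 -0.005] F [-1.6 -0.3  8.3] w 0.0339 t 20.30
```

Call:
move_arm:
  deltas:
    - {"gripper": 0.15, "tx": 0, "ty": 0, "tz": -0.05, "spin": 0}
    - {"gripper": 0.05, "tx": 0, "ty": 0, "tz": -0.05, "spin": 0}
    - {"gripper": -0.1, "tx": 0, "ty": 0, "tz": -0.05, "spin": 0}
    - {"gripper": -0.18, "tx": 0, "ty": 0, "tz": -0.05, "spin": 0}
    - {"gripper": -0.18, "tx": 0, "ty": 0, "tz": -0.05, "spin": 0}
  force: 20

```text
time: 20.92
ee_pos: [0.5936, -0.258, 0.1642]
tool_rot: [0.004, 0.998, 0.055, 0.024]
force: [-0.8, -1.0, -2.1]
width: 0.0504
```

Call:
move_arm:
  deltas:
    - {"gripper": -0.18, "tx": 0.06, "ty": 0, "tz": -1.3, "spin": 0}
    - {"gripper": -0.18, "tx": 0.2, "ty": 0, "tz": -4, "spin": 0}
    - {"gripper": -0.18, "tx": 0.35, "ty": 0, "tz": -7, "spin": 0}
    - {"gripper": -0.18, "tx": 0.5, "ty": 0, "tz": -10, "spin": 0}
    - {"gripper": -0.18, "tx": 0.6, "ty": 0, "tz": -13, "spin": 0}
  force: 20

```text
time: 21.55
ee_pos: [0.5934, -0.2567, 0.2964]
tool_rot: [0.004, 0.998, 0.055, 0.025]
force: [0.8, 0.4, -1.6]
width: 0.0506
```

```bash
python3 -c "
from plan import *
s=cam('scene');c=cam('top')
for t in('long_1','short_1','row_short','row_long','tongs'): print(t,pin('scene',t), pin('top',t))
r=finder.trace('scene','tongs'); print([(q['p'],q['box']) for q in r])
plan([(.57,-.09,.30,4.5),(.544,.075,.30,3.2)])"
```

```text
long_1 [(0.67, array([337.6 , 170.32])), (0.58, array([313.024, 275.   ])), (0.39, array([327.296, 299.4  ]))] [(0.5, array([281.728, 237.   ])), (0.49, array([389.632, 214.68 ])), (0.42, array([265.216, 250.32 ]))]
short_1 [(0.52, array([302.592, 296.88 ])), (0.41, array([288.896, 291.2  ]))] [(0.57, array([259.776, 234.68 ])), (0.42, array([262.592, 219.4  ]))]
row_short [(0.88, array([347.712, 188.   ]))] [(0.81, array([377.408, 234.8  ]))]
row_long [(0.88, array([348.992, 176.68 ]))] [(0.66, array([391.168, 230.2  ]))]
tongs [(0.77, array([342.4,  88.2]))] []
[(0.84, [0.5402, 0.2759, 0.0688, 0.1323]), (0.45, [0.5105, 0.7324, 0.0094, 0.0172])]
now [ 0.5932 -0.2567  0.2939] yaw 6.33 zdir [ 0.048 -0.004] F [-0.6 -0.1 -2.3] w 0.0502 t 22.20
  tx -0.44 ty -16.82 tz -0.80 spin 0.032
  tx -1.30 ty -16.65 tz -0.20 spin 0.023
```

Call:
move_arm:
  deltas:
    - {"gripper": -0.18, "tx": -0.1, "ty": -4, "tz": -0.4, "spin": 0.01}
    - {"gripper": -0.18, "tx": -0.2, "ty": -8, "tz": -0.8, "spin": 0.02}
    - {"gripper": -0.18, "tx": -0.3, "ty": -12, "tz": -0.8, "spin": 0.03}
    - {"gripper": -0.18, "tx": -0.4, "ty": -16, "tz": -0.8, "spin": 0.03}
    - {"gripper": -0.18, "tx": -0.4, "ty": -16.8, "tz": -0.8, "spin": 0.032}
  force: 20

```text
time: 22.82
ee_pos: [0.5702, -0.0859, 0.3002]
tool_rot: [0.002, 0.999, 0.042, 0.024]
force: [-0.3, -0.5, -1.3]
width: 0.0499
```

Call:
move_arm:
  deltas:
    - {"gripper": -0.18, "tx": -0.3, "ty": -4, "tz": -0.1, "spin": 0.01}
    - {"gripper": -0.18, "tx": -0.6, "ty": -8, "tz": -0.2, "spin": 0.02}
    - {"gripper": -0.18, "tx": -0.9, "ty": -12, "tz": -0.2, "spin": 0.023}
    - {"gripper": -0.18, "tx": -1.3, "ty": -16, "tz": -0.2, "spin": 0.023}
    - {"gripper": -0.18, "tx": -1.3, "ty": -16.6, "tz": -0.2, "spin": 0.023}
  force: 20

```text
time: 23.45
ee_pos: [0.543, 0.0818, 0.3006]
tool_rot: [0.001, 0.999, 0.033, 0.024]
force: [0.1, -0.6, -1.5]
width: 0.05
```

```bash
cat >> plan.py <<'E'
def seetip():
    s=cam("scene"); r=finder.trace("scene","tongs")
    if not r: print("no tongs"); return
    m=r[0]["pixels"]; v,u=np.nonzero(m); b=v.max(); k=v>=b-3; uv=(u[k].mean(),b+.5); print("p",r[0]["p"],uv); 
    k2=(v>=b-12); print("lower rows", [(int(x),round(u[v==x].mean(),1),int((v==x).sum())) for x in range(b-10,b+1,2)])
    return tip(s,uv)
E
python3 -c "
from plan import *
cam('top');seetip()
for t in('long_1','short_1'): print(t,pin('scene',t), pin('top',t))
plan([(.5435,.0755,.225,3.2),(.5435,.0755,.158,3.2)])"
```

```text
p 0.78 (np.float64(310.0869565217391), np.float64(251.5))
lower rows [(241, np.float64(310.0), 7), (243, np.float64(310.0), 7), (245, np.float64(310.0), 7), (247, np.float64(310.0), 7), (249, np.float64(310.0), 7), (251, np.float64(310.5), 4)]
tip [0.5421 0.0975 0.1919] rel TCP [-0.0017  0.0205 -0.1086]
long_1 [(0.53, array([311.424, 276.6  ])), (0.5, array([326.976, 300.48 ]))] [(0.48, array([282.816, 231.88 ])), (0.44, array([392.576, 219.8  ]))]
short_1 [(0.57, array([289.408, 290.4  ])), (0.49, array([303.488, 296.   ]))] []
now [0.5436 0.0766 0.3005] yaw 3.34 zdir [ 0.048 -0.003] F [ 0.  -0.  -1.4] w 0.0505 t 23.80
  tx -0.38 ty 0.07 tz 7.55 spin 0.002
  tx -0.32 ty -0.04 tz 6.69 spin -0.000
```

Call:
move_arm:
  deltas:
    - {"gripper": -0.18, "tx": -0.5, "ty": 0.1, "tz": 2.5, "spin": 0}
    - {"gripper": -0.18, "tx": -0.5, "ty": 0.1, "tz": 5, "spin": 0}
    - {"gripper": -0.18, "tx": -0.5, "ty": 0.1, "tz": 7.5, "spin": 0}
    - {"gripper": -0.18, "tx": -0.5, "ty": 0.1, "tz": 7.5, "spin": 0}
    - {"gripper": -0.18, "tx": -0.5, "ty": 0.1, "tz": 7.5, "spin": 0}
  force: 20

```text
time: 24.42
ee_pos: [0.543, 0.0748, 0.2262]
tool_rot: [0.002, 0.999, 0.029, 0.024]
force: [0.8, 0.8, -0.8]
width: 0.0505
```

```bash
python3 -c "
from plan import *
s=cam('scene'); seetip()
im=s['image'].astype(int)
u=int(round(proj(s,(.540,.096,.13))[0])); print(proj(s,(.540,.0965,.1263)), 'col',u)
for v in range(258,284,2): print(v, im[v,u-8:u+9:2].sum(1)//3)
plan([(.542,.0755,.158,3.2)])"
```

```text
p 0.71 (np.float64(310.7368421052632), np.float64(263.5))
lower rows [(253, np.float64(311.0), 7), (255, np.float64(310.5), 6), (257, np.float64(310.5), 6), (259, np.float64(310.5), 6), (261, np.float64(310.5), 6), (263, np.float64(311.5), 2)]
tip [0.5406 0.0956 0.1237] rel TCP [-0.0025  0.0205 -0.1029]
[310.8413925  263.43454309] col 311
258 [108  67  70  77  77  73  80  80  77]
260 [101  68  69  77  77  71  71  74  77]
262 [69 66 69 74 78 76 78 68 73]
264 [69 66 69 71 60 61 56 68 72]
266 [69 66 73 76 51 52 51 68 77]
268 [105  79  77  75  51  53  52  65  81]
270 [92 75 78 79 79 73 68 44 80]
272 [70 71 72 75 77 79 79 79 76]
274 [74 72 71 70 71 71 72 79 80]
276 [76 75 74 73 71 72 71 78 72]
278 [ 80  79  77  77  75  72 129 141  67]
280 [ 72  76  80  80  78  77 181 171  68]
282 [ 74  74  73  72  74 118 174 122  70]
now [0.5431 0.0751 0.2265] yaw 3.32 zdir [ 0.05  -0.002] F [-0.5  0.5 -1.9] w 0.0502 t 24.57
  tx -0.44 ty -0.08 tz 6.84 spin 0.002
```

Call:
move_arm:
  deltas:
    - {"gripper": -0.18, "tx": -0.2, "ty": -0.05, "tz": 2.5, "spin": 0}
    - {"gripper": -0.18, "tx": -0.3, "ty": -0.05, "tz": 5, "spin": 0}
    - {"gripper": -0.18, "tx": -0.42, "ty": -0.05, "tz": 6.8, "spin": 0}
    - {"gripper": -0.18, "tx": -0.42, "ty": -0.05, "tz": 6.8, "spin": 0}
  force: 20

```text
time: 25.08
ee_pos: [0.5417, 0.0751, 0.158]
tool_rot: [0.002, 0.999, 0.029, 0.024]
force: [0.2, -0.2, -1.5]
width: 0.0506
```

Call:
move_arm:
  deltas:
    - {"gripper": 0.05, "tx": 0, "ty": 0, "tz": 0, "spin": 0}
    - {"gripper": 0.25, "tx": 0, "ty": 0, "tz": 0, "spin": 0}
    - {"gripper": 0.3, "tx": 0, "ty": 0, "tz": 0, "spin": 0}
    - {"gripper": 0.3, "tx": 0, "ty": 0, "tz": 0, "spin": 0}
  force: 35

```text
time: 25.58
ee_pos: [0.5427, 0.0752, 0.159]
tool_rot: [0.002, 0.999, 0.029, 0.025]
force: [-0.3, -0.7, 6.0]
width: 0.0343
```

Call:
move_arm:
  deltas:
    - {"gripper": 0.3, "tx": 0.07, "ty": 0, "tz": -1.5, "spin": 0}
    - {"gripper": 0.3, "tx": 0.2, "ty": 0, "tz": -4.5, "spin": 0}
    - {"gripper": 0.3, "tx": 0.4, "ty": 0, "tz": -8, "spin": 0}
    - {"gripper": 0.3, "tx": 0.55, "ty": 0, "tz": -11.5, "spin": 0}
    - {"gripper": 0.3, "tx": 0.7, "ty": 0, "tz": -14.5, "spin": 0}
  force: 35

```text
time: 26.2
ee_pos: [0.5418, 0.0759, 0.3061]
tool_rot: [0.002, 0.999, 0.029, 0.025]
force: [1.0, 0.7, -2.8]
width: 0.0345
```

```bash
python3 -c "
from plan import *
s=cam('scene'); s=cam('scene');c=cam('top')
for t in('long_1','short_1'): print(t,pin('scene',t), pin('top',t))
print(proj(s,(.54,.0755,.155)))
plan([(.53,-.10,.30,4.5),(.5475,-.2625,.225,6.4),(.5475,-.2625,.168,6.4)])"
```

```text
long_1 [(0.76, array([311.296, 248.32 ])), (0.47, array([325.504, 299.68 ]))] [(0.46, array([395.072, 214.68 ])), (0.41, array([275.2, 231.2]))]
short_1 [(0.53, array([290.816, 289.6  ])), (0.37, array([304.384, 299.88 ]))] []
[314.0857992  250.67237231]
now [0.5412 0.0757 0.3028] yaw 3.32 zdir [ 0.047 -0.003] F [ 0.   0.2 -2.6] w 0.0342 t 26.55
  tx -2.15 ty 17.48 tz 0.28 spin -0.021
  tx 0.12 ty 16.29 tz 7.63 spin -0.033
  tx -0.27 ty -0.05 tz 5.69 spin 0.000
```

Call:
move_arm:
  deltas:
    - {"gripper": 0.3, "tx": -0.3, "ty": 2.5, "tz": 0.1, "spin": 0}
    - {"gripper": 0.3, "tx": -0.8, "ty": 6.5, "tz": 0.2, "spin": 0}
    - {"gripper": 0.3, "tx": -1.3, "ty": 10.5, "tz": 0.3, "spin": -0.01}
    - {"gripper": 0.3, "tx": -1.8, "ty": 14.5, "tz": 0.3, "spin": -0.02}
    - {"gripper": 0.3, "tx": -2.15, "ty": 17.5, "tz": 0.3, "spin": -0.021}
  force: 35

```text
time: 27.18
ee_pos: [0.5288, -0.1024, 0.2985]
tool_rot: [0.003, 0.999, 0.039, 0.022]
force: [1.2, 0.0, -2.5]
width: 0.0344
```

Call:
move_arm:
  deltas:
    - {"gripper": 0.3, "tx": 0.1, "ty": 4, "tz": 0.5, "spin": -0.01}
    - {"gripper": 0.3, "tx": 0.1, "ty": 8, "tz": 2, "spin": -0.02}
    - {"gripper": 0.3, "tx": 0.1, "ty": 12, "tz": 4, "spin": -0.03}
    - {"gripper": 0.3, "tx": 0.1, "ty": 15, "tz": 5.5, "spin": -0.033}
    - {"gripper": 0.3, "tx": 0.1, "ty": 16.2, "tz": 6.6, "spin": -0.033}
  force: 35

```text
time: 27.8
ee_pos: [0.5439, -0.2661, 0.2316]
tool_rot: [0.003, 0.998, 0.054, 0.021]
force: [-0.5, 0.8, -2.7]
width: 0.0342
```

```bash
python3 -c "
from plan import *
cam('top');s=cam('scene');cam('top')
for t in('long_1','tray_handle'): print(t,pin('scene',t), pin('top',t))
plan([(.5475,-.2625,.172,6.4),(.5475,-.2625,.1648,6.4)])
print(proj(s,(.5445,-.262,.083)))"
```

```text
long_1 [(0.55, array([336.576, 170.68 ])), (0.55, array([328.  , 299.88])), (0.53, array([353.088, 159.88 ]))] [(0.66, array([266.88, 254.  ])), (0.51, array([397.632, 230.92 ])), (0.41, array([391.104, 217.72 ]))]
tray_handle [(0.96, array([387.072, 177.8  ]))] [(0.68, array([388.48, 268.12])), (0.53, array([374.72, 178.  ]))]
now [ 0.546  -0.2623  0.2345] yaw 6.47 zdir [ 0.046 -0.003] F [ 0.5  0.4 -2.4] w 0.0341 t 28.15
  tx -0.13 ty -0.01 tz 6.25 spin 0.001
  tx -0.03 ty -0.01 tz 0.72 spin -0.000
[353.1704569  161.06307997]
```

Call:
move_arm:
  deltas:
    - {"gripper": 0.3, "tx": -0.05, "ty": 0, "tz": 2, "spin": 0}
    - {"gripper": 0.3, "tx": -0.1, "ty": 0, "tz": 4, "spin": 0}
    - {"gripper": 0.3, "tx": -0.13, "ty": 0, "tz": 5.6, "spin": 0}
    - {"gripper": 0.3, "tx": -0.13, "ty": 0, "tz": 6.2, "spin": 0}
    - {"gripper": 0.3, "tx": -0.13, "ty": 0, "tz": 6.2, "spin": 0}
  force: 35

```text
time: 28.78
ee_pos: [0.5476, -0.2624, 0.1725]
tool_rot: [0.003, 0.998, 0.056, 0.023]
force: [-0.5, -0.2, -2.4]
width: 0.034
```

```bash
python3 -c "
from plan import *
cam('top'); plan([(.5475,-.2625,.1642,6.4)])"
```

```text
now [ 0.5479 -0.2626  0.1729] yaw 6.48 zdir [ 0.046 -0.003] F [ 0.3 -0.4 -2.1] w 0.0346 t 28.82
  tx -0.08 ty -0.02 tz 0.87 spin 0.001
```

Call:
move_arm:
  deltas:
    - {"gripper": 0.3, "tx": -0.03, "ty": 0, "tz": 0.3, "spin": 0}
    - {"gripper": 0.3, "tx": -0.05, "ty": 0, "tz": 0.6, "spin": 0}
    - {"gripper": 0.3, "tx": -0.07, "ty": 0, "tz": 0.89, "spin": 0}
    - {"gripper": 0.3, "tx": -0.07, "ty": 0, "tz": 0.89, "spin": 0}
    - {"gripper": 0.3, "tx": -0.07, "ty": 0, "tz": 0.89, "spin": 0}
  force: 35

```text
time: 29.45
ee_pos: [0.5477, -0.2627, 0.164]
tool_rot: [0.003, 0.998, 0.056, 0.023]
force: [0.1, 0.5, -2.5]
width: 0.0342
```

Call:
move_arm:
  deltas:
    - {"gripper": 0.15, "tx": 0, "ty": 0, "tz": 0, "spin": 0}
    - {"gripper": 0.05, "tx": 0, "ty": 0, "tz": 0, "spin": 0}
    - {"gripper": -0.1, "tx": 0, "ty": 0, "tz": 0, "spin": 0}
    - {"gripper": -0.18, "tx": 0, "ty": 0, "tz": 0, "spin": 0}
    - {"gripper": -0.18, "tx": 0, "ty": 0, "tz": 0, "spin": 0}
  force: 20

```text
time: 30.08
ee_pos: [0.5477, -0.2628, 0.164]
tool_rot: [0.003, 0.998, 0.056, 0.023]
force: [0.6, 1.1, -1.7]
width: 0.0503
```

Call:
move_arm:
  deltas:
    - {"gripper": -0.18, "tx": 0.06, "ty": 0, "tz": -1.3, "spin": 0}
    - {"gripper": -0.18, "tx": 0.2, "ty": 0, "tz": -4, "spin": 0}
    - {"gripper": -0.18, "tx": 0.35, "ty": 0, "tz": -7, "spin": 0}
    - {"gripper": -0.18, "tx": 0.5, "ty": 0, "tz": -10, "spin": 0}
    - {"gripper": -0.18, "tx": 0.6, "ty": 0, "tz": -13.3, "spin": 0}
  force: 20

```text
time: 30.7
ee_pos: [0.5473, -0.2615, 0.299]
tool_rot: [0.003, 0.998, 0.056, 0.023]
force: [0.6, -0.9, -2.2]
width: 0.0505
```

```bash
python3 -c "
from plan import *
cam('top');s=cam('scene');cam('top')
for t in('long_1','short_1','tongs'): print(t,pin('scene',t), pin('top',t))
print([proj(s,p) for p in[(.5445,-.262,.0145),(.589,-.257,.0145)]])
plan([(.515,-.06,.30,4.5),(.493,.133,.30,3.2)])"
```

```text
long_1 [(0.6, array([338.688, 170.68 ])), (0.55, array([348.672, 174.8  ])), (0.49, array([327.168, 301.12 ])), (0.32, array([345.92, 186.6 ]))] [(0.61, array([391.616, 235.68 ])), (0.52, array([395.328, 215.2  ])), (0.44, array([262.016, 253.52 ])), (0.2, array([287.488, 173.32 ])), (0.2, array([262.272, 218.92 ]))]
short_1 [(0.6, array([285.888, 290.4  ])), (0.51, array([304.128, 302.48 ]))] [(0.59, array([263.232, 217.72 ])), (0.58, array([262.208, 234.8  ]))]
tongs [(0.71, array([307.072, 283.68 ])), (0.52, array([362.624,  92.08 ]))] []
[array([351.11443199, 174.9963027 ]), array([336.47225443, 171.94630759])]
now [ 0.5468 -0.2614  0.2959] yaw 6.48 zdir [ 0.044 -0.002] F [ 0.4  0.4 -2.7] w 0.0504 t 31.15
  tx -0.87 ty -20.37 tz -0.59 spin 0.035
  tx -0.68 ty -19.41 tz -0.14 spin 0.023
```

Call:
move_arm:
  deltas:
    - {"gripper": -0.18, "tx": -0.2, "ty": -4, "tz": -0.4, "spin": 0.01}
    - {"gripper": -0.18, "tx": -0.4, "ty": -9, "tz": -0.6, "spin": 0.02}
    - {"gripper": -0.18, "tx": -0.6, "ty": -14, "tz": -0.6, "spin": 0.03}
    - {"gripper": -0.18, "tx": -0.8, "ty": -19, "tz": -0.6, "spin": 0.035}
    - {"gripper": -0.18, "tx": -0.87, "ty": -20.4, "tz": -0.6, "spin": 0.035}
  force: 20

```text
time: 31.78
ee_pos: [0.5142, -0.0554, 0.2997]
tool_rot: [0.001, 0.999, 0.042, 0.021]
force: [0.3, -0.3, -1.6]
width: 0.0502
```

Call:
move_arm:
  deltas:
    - {"gripper": -0.18, "tx": -0.2, "ty": -4, "tz": -0.1, "spin": 0.01}
    - {"gripper": -0.18, "tx": -0.4, "ty": -9, "tz": -0.1, "spin": 0.02}
    - {"gripper": -0.18, "tx": -0.5, "ty": -14, "tz": -0.1, "spin": 0.023}
    - {"gripper": -0.18, "tx": -0.68, "ty": -18, "tz": -0.1, "spin": 0.023}
    - {"gripper": -0.18, "tx": -0.68, "ty": -19.4, "tz": -0.1, "spin": 0.023}
  force: 20

```text
time: 32.4
ee_pos: [0.4908, 0.1397, 0.2994]
tool_rot: [0.0, 0.999, 0.032, 0.021]
force: [0.2, 0.0, -2.2]
width: 0.0506
```

```bash
python3 -c "
from plan import *
cam('top');seetip()
plan([(.493,.135,.225,3.2),(.493,.135,.158,3.2)])"
```

```text
p 0.66 (np.float64(323.2083333333333), np.float64(283.5))
lower rows [(273, np.float64(323.5), 6), (275, np.float64(324.0), 7), (277, np.float64(323.5), 6), (279, np.float64(323.0), 7), (281, np.float64(323.0), 7), (283, np.float64(323.5), 4)]
tip [0.4893 0.1568 0.1864] rel TCP [-0.002   0.0205 -0.113 ]
now [0.4914 0.1363 0.2994] yaw 3.47 zdir [ 0.043 -0.001] F [-0.2  0.1 -1.9] w 0.0505 t 32.55
  tx -0.16 ty 0.11 tz 7.44 spin 0.005
  tx -0.28 ty -0.02 tz 6.69 spin -0.000
```

Call:
move_arm:
  deltas:
    - {"gripper": -0.18, "tx": -0.16, "ty": 0.11, "tz": 2.5, "spin": 0}
    - {"gripper": -0.18, "tx": -0.16, "ty": 0.11, "tz": 5, "spin": 0}
    - {"gripper": -0.18, "tx": -0.16, "ty": 0.11, "tz": 7.4, "spin": 0}
    - {"gripper": -0.18, "tx": -0.16, "ty": 0.11, "tz": 7.4, "spin": 0}
    - {"gripper": -0.18, "tx": -0.16, "ty": 0.11, "tz": 7.4, "spin": 0}
  force: 20

```text
time: 33.17
ee_pos: [0.4938, 0.1338, 0.2261]
tool_rot: [0.001, 0.999, 0.029, 0.022]
force: [0.3, 0.3, -2.0]
width: 0.0503
```

```bash
python3 -c "
from plan import *
cam('top');s=cam('scene');seetip();save(s,'p10.png',(265,210,365,310),6)
print(proj(s,(.4905,.1555,.1263)))
plan([(.493,.135,.158,3.2)])"
```

```text
p 0.58 (np.float64(322.04761904761904), np.float64(292.5))
lower rows [(282, np.float64(nan), 0), (284, np.float64(322.0), 5), (286, np.float64(322.0), 7), (288, np.float64(322.0), 7), (290, np.float64(322.0), 7), (292, np.float64(322.5), 2)]
tip [0.4906 0.1554 0.1267] rel TCP [-0.003   0.0205 -0.0996]
[322.06793673 292.62087305]
now [0.4936 0.1349 0.2263] yaw 3.45 zdir [ 0.044 -0.001] F [ 0.  -0.8 -2.1] w 0.0503 t 33.38
  tx -0.36 ty -0.04 tz 6.82 spin 0.004plan.py:17: RuntimeWarning: Mean of empty slice.
  k2=(v>=b-12); print("lower rows", [(int(x),round(u[v==x].mean(),1),int((v==x).sum())) for x in range(b-10,b+1,2)])
  ret = ret.dtype.type(ret / rcount)
```

View pics/p10.png

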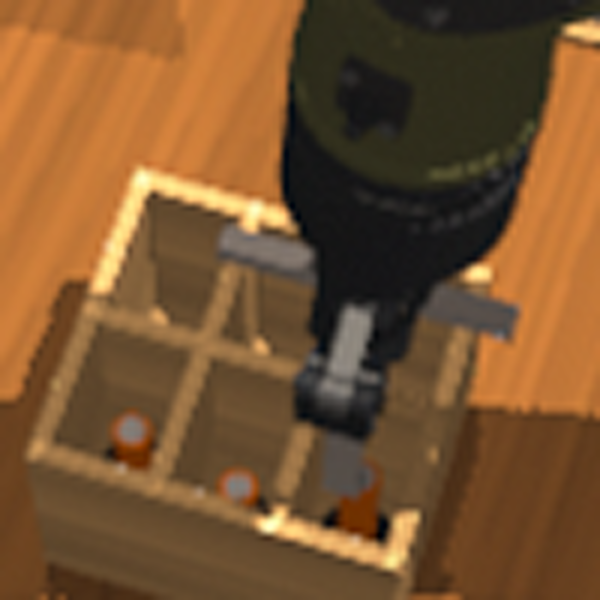

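The jaw tip at scene (322,292) matches the prediction to a pixel and is in front of post 4's stem. Continuing.

Call:
move_arm:
  deltas:
    - {"gripper": -0.18, "tx": -0.15, "ty": -0.04, "tz": 2.5, "spin": 0}
    - {"gripper": -0.18, "tx": -0.25, "ty": -0.04, "tz": 5, "spin": 0}
    - {"gripper": -0.18, "tx": -0.36, "ty": -0.04, "tz": 6.8, "spin": 0}
    - {"gripper": -0.18, "tx": -0.36, "ty": -0.04, "tz": 6.8, "spin": 0}
  force: 20

```text
time: 33.88
ee_pos: [0.4925, 0.1349, 0.1577]
tool_rot: [0.001, 0.999, 0.03, 0.021]
force: [0.4, -0.5, -2.1]
width: 0.0501
```

Call:
move_arm:
  deltas:
    - {"gripper": 0.05, "tx": 0, "ty": 0, "tz": 0, "spin": 0}
    - {"gripper": 0.25, "tx": 0, "ty": 0, "tz": 0, "spin": 0}
    - {"gripper": 0.3, "tx": 0, "ty": 0, "tz": 0, "spin": 0}
    - {"gripper": 0.3, "tx": 0, "ty": 0, "tz": 0, "spin": 0}
  force: 35

```text
time: 34.38
ee_pos: [0.4931, 0.1351, 0.1584]
tool_rot: [0.001, 0.999, 0.03, 0.022]
force: [-0.1, 0.3, 4.2]
width: 0.0338
```

Call:
move_arm:
  deltas:
    - {"gripper": 0.3, "tx": 0.07, "ty": 0, "tz": -1.5, "spin": 0}
    - {"gripper": 0.3, "tx": 0.2, "ty": 0, "tz": -4.5, "spin": 0}
    - {"gripper": 0.3, "tx": 0.35, "ty": 0, "tz": -8, "spin": 0}
    - {"gripper": 0.3, "tx": 0.5, "ty": 0, "tz": -11.5, "spin": 0}
    - {"gripper": 0.3, "tx": 0.65, "ty": 0, "tz": -14.5, "spin": 0}
  force: 35

```text
time: 35.0
ee_pos: [0.4928, 0.1355, 0.3047]
tool_rot: [0.001, 0.999, 0.03, 0.022]
force: [0.4, -0.2, -3.0]
width: 0.0343
```

```bash
python3 -c "
from plan import *
s=cam('scene'); s=cam('scene');c=cam('top')
for t in('long_1','short_1'): print(t,pin('scene',t), pin('top',t))
print(proj(s,(.49,.135,.155)))
plan([(.495,-.06,.30,4.5),(.5028,-.2675,.235,6.4),(.5028,-.2675,.1725,6.4)])"
```

```text
long_1 [(0.46, array([324.928, 280.4  ])), (0.37, array([388.224, 178.48 ]))] [(0.63, array([392. , 231.6])), (0.61, array([392.704, 214.92 ])), (0.56, array([256.896, 252.6  ]))]
short_1 [(0.49, array([303.424, 299.12 ])), (0.46, array([288.128, 291.4  ]))] [(0.44, array([264.32, 234.  ])), (0.38, array([263.232, 217.48 ]))]
[325.72438871 280.06079561]
now [0.4921 0.1352 0.3021] yaw 3.47 zdir [ 0.041 -0.002] F [ 0.3 -0.6 -2.7] w 0.0338 t 35.35
  tx -0.90 ty 19.50 tz 0.26 spin -0.018
  tx -1.11 ty 20.71 tz 6.57 spin -0.033
  tx -0.25 ty -0.04 tz 6.24 spin 0.000
```

Call:
move_arm:
  deltas:
    - {"gripper": 0.3, "tx": -0.1, "ty": 2.5, "tz": 0.1, "spin": 0}
    - {"gripper": 0.3, "tx": -0.3, "ty": 7, "tz": 0.2, "spin": 0}
    - {"gripper": 0.3, "tx": -0.5, "ty": 12, "tz": 0.3, "spin": -0.01}
    - {"gripper": 0.3, "tx": -0.8, "ty": 16.5, "tz": 0.3, "spin": -0.018}
    - {"gripper": 0.3, "tx": -0.9, "ty": 19.5, "tz": 0.3, "spin": -0.018}
  force: 35

```text
time: 35.98
ee_pos: [0.4939, -0.0627, 0.2983]
tool_rot: [0.002, 0.999, 0.038, 0.019]
force: [-0.3, 0.1, -2.8]
width: 0.0339
```

Call:
move_arm:
  deltas:
    - {"gripper": 0.3, "tx": -0.2, "ty": 4.5, "tz": 0.2, "spin": -0.01}
    - {"gripper": 0.3, "tx": -0.5, "ty": 9.5, "tz": 0.6, "spin": -0.02}
    - {"gripper": 0.3, "tx": -0.8, "ty": 14.5, "tz": 2, "spin": -0.03}
    - {"gripper": 0.3, "tx": -1, "ty": 18.5, "tz": 4, "spin": -0.033}
    - {"gripper": 0.3, "tx": -1.1, "ty": 20.6, "tz": 6, "spin": -0.033}
  force: 35

```text
time: 36.6
ee_pos: [0.4994, -0.2721, 0.2371]
tool_rot: [0.003, 0.998, 0.053, 0.018]
force: [0.1, 0.2, -3.1]
width: 0.0344
```

```bash
python3 -c "
from plan import *
cam('top');s=cam('scene');cam('top')
for t in('long_1','tray_handle'): print(t,pin('scene',t), pin('top',t))
plan([(.5028,-.2675,.1725,6.4),(.5028,-.2675,.1634,6.4)])
print(proj(s,(.4998,-.267,.083)))"
```

```text
long_1 [(0.73, array([349.504, 176.68 ])), (0.67, array([386.88, 180.68])), (0.48, array([338.368, 170.52 ])), (0.43, array([374.528, 160.32 ]))] [(0.65, array([389.696, 230.12 ])), (0.62, array([391.872, 215.2  ])), (0.54, array([401.408, 246.88 ])), (0.53, array([390.272, 271.88 ]))]
tray_handle [(0.77, array([386.176, 180.08 ]))] [(0.87, array([390.272, 268.2  ]))]
now [ 0.5014 -0.2676  0.2397] yaw 6.37 zdir [ 0.039 -0.002] F [ 0.1 -0.3 -2.4] w 0.0340 t 36.95
  tx -0.12 ty -0.04 tz 6.72 spin -0.000
  tx -0.04 ty -0.01 tz 0.91 spin 0.000
[368.67723116 164.24248096]
```

```bash
python3 -c "
from plan import *
s=cam('scene');c=cam('top')
for n in('scene','top'):
  for q in finder.trace(n,'long_1'): b=np.array(q['box'])*[640,400,640,400]; print(n,round(q['p'],2),b.round(1))
print(proj(s,(.4985,-.267,.0907)),proj(s,(.4985,-.267,.1757)),proj(c,(.4985,-.267,.0907)))
plan([])"
```

```text
scene 0.48 [338.6 162.9  10.7  22.4]
scene 0.45 [352.4 167.6  14.9  20.4]
top 0.66 [392.8 232.4  16.   13. ]
[369.44226641 162.73766864] [373.28928564 143.47848935] [398.05065724 246.78273365]
now [ 0.5011 -0.2685  0.2398] yaw 6.30 zdir [ 0.039 -0.003] F [-0.1  0.3 -2.6] w 0.0343 t 37.15
```

```bash
python3 -c "
from plan import *
s=cam('scene'); im=s['image'].astype(int)
r,g,b=im[...,0],im[...,1],im[...,2]
for v in range(140,186,2):
  row=''
  for u in range(354,396):
    R_,G,B=im[v,u]
    row+= '.' if R_+G+B<110 else 'O' if R_>1.9*G and R_>90 and B<G else 'Y' if R_>120 and G>100 and B<60 else 'b' if B>R_+30 else 'g' if abs(R_-B)<30 else '-'
  print(v,row)
"
```

```text
140 YYYYYYYYYYYYYYYY-gggg--YYYYYYYYYYYYYYYYYYY
142 YYYYYYYYYYYYYYYYggggg-YYYYYYYYYYYYYYYYYYYY
144 YYYYYYYYYYYYYYY-ggggg--YYYYYYYYYYYYYYYYYYY
146 YYYYYYYYYYYYYYY-gggggO-YYYYYYYYYYYYYYYYYYY
148 YYYYYYYYYYYYYYYggggg--YYYYYYYYYYYYYYYYYYYY
150 YYYYYYYYYYYYYY-gggggO-YYYYYYYYYYYYYYYYYYYY
152 YYYYYYYYYYYYYY-gggg-OYYYYYYYYYYYYYYYYYYYYY
154 --YYYYYYYYYYYY-gggg--YYYYYYYYYYY-YYYYYYYYY
156 ---gg---------.OOOOO-YYYYYYYYYYYYYYYYYYYYY
158 g--g-ggggg-g..-OOOOO.g--YYYYYYYYYYYYYYYYYY
160 OO-gggggggg...-OOOO-..gggg--------YYYYYYYY
162 O-ggggggggg...........g---gggggggggg------
164 OYYYYYYY--gg.........gggggggggggg---gggggg
166 O..--YYYYYYYYYYY----gggggggggggggggggggggg
168 O.............-YYYYYYYYYYY-ggggggggggggggg
170 -.......................--g-------------gg
172 -.-YYYYYYYYY---...........g---------------
174 ...-YYYYYYYYYYYYYYYYYYY...------OOOOO-----
176 ..-YYYYYYYYYYYYYYYYYYYY--.-----OOOOOOO----
178 .g---YYYYYYYYYYYYYYYYYYY.g-----..OOOO-----
180 .........g-YYYYYYYYYY---.-----O.....O-----
182 ...................g----.----Y.....O------
184 bb.................................-------
```

The held foot shows at scene (370.5,162) against a predicted (369.4,162.7), so that network reading was the outlier. Lowering and releasing.

Call:
move_arm:
  deltas:
    - {"gripper": 0.3, "tx": -0.03, "ty": -0.04, "tz": 2, "spin": 0}
    - {"gripper": 0.3, "tx": -0.06, "ty": -0.04, "tz": 4, "spin": 0}
    - {"gripper": 0.3, "tx": -0.1, "ty": -0.04, "tz": 5.6, "spin": 0}
    - {"gripper": 0.3, "tx": -0.1, "ty": -0.04, "tz": 6.7, "spin": 0}
    - {"gripper": 0.3, "tx": -0.1, "ty": -0.04, "tz": 6.7, "spin": 0}
  force: 35

```text
time: 37.83
ee_pos: [0.5023, -0.2683, 0.1722]
tool_rot: [0.002, 0.998, 0.055, 0.019]
force: [0.5, 0.6, -2.4]
width: 0.0341
```

```bash
python3 -c "
from plan import *
cam('top'); plan([(.5028,-.2675,.1634,6.4)])"
```

```text
now [ 0.5027 -0.2686  0.1728] yaw 6.30 zdir [ 0.039 -0.003] F [-0.  -0.6 -2.4] w 0.0337 t 37.88
  tx -0.02 ty -0.11 tz 0.94 spin -0.002
```

Call:
move_arm:
  deltas:
    - {"gripper": 0.3, "tx": -0.02, "ty": 0, "tz": 0.3, "spin": 0}
    - {"gripper": 0.3, "tx": -0.03, "ty": 0, "tz": 0.6, "spin": 0}
    - {"gripper": 0.3, "tx": -0.03, "ty": 0, "tz": 0.94, "spin": 0}
    - {"gripper": 0.3, "tx": -0.03, "ty": 0, "tz": 0.94, "spin": 0}
    - {"gripper": 0.3, "tx": -0.03, "ty": 0, "tz": 0.94, "spin": 0}
  force: 35

```text
time: 38.5
ee_pos: [0.5028, -0.2686, 0.1634]
tool_rot: [0.003, 0.998, 0.055, 0.019]
force: [-0.4, 0.6, -2.0]
width: 0.0344
```

Call:
move_arm:
  deltas:
    - {"gripper": 0.15, "tx": 0, "ty": 0, "tz": 0, "spin": 0}
    - {"gripper": 0.05, "tx": 0, "ty": 0, "tz": 0, "spin": 0}
    - {"gripper": -0.1, "tx": 0, "ty": 0, "tz": 0, "spin": 0}
    - {"gripper": -0.18, "tx": 0, "ty": 0, "tz": 0, "spin": 0}
    - {"gripper": -0.18, "tx": 0, "ty": 0, "tz": 0, "spin": 0}
  force: 20

```text
time: 39.12
ee_pos: [0.5028, -0.2687, 0.1634]
tool_rot: [0.003, 0.998, 0.055, 0.019]
force: [-0.9, -0.1, -2.5]
width: 0.0506
```

Call:
move_arm:
  deltas:
    - {"gripper": -0.18, "tx": 0.06, "ty": 0, "tz": -1.3, "spin": 0}
    - {"gripper": -0.18, "tx": 0.15, "ty": 0, "tz": -4, "spin": 0}
    - {"gripper": -0.18, "tx": 0.3, "ty": 0, "tz": -7, "spin": 0}
    - {"gripper": -0.18, "tx": 0.4, "ty": 0, "tz": -10, "spin": 0}
    - {"gripper": -0.18, "tx": 0.5, "ty": 0, "tz": -13.3, "spin": 0}
  force: 20

```text
time: 39.75
ee_pos: [0.5024, -0.2675, 0.2983]
tool_rot: [0.003, 0.998, 0.055, 0.02]
force: [0.6, -0.1, -2.4]
width: 0.0507
```

```bash
python3 -c "
from plan import *
cam('top');s=cam('scene');cam('top')
for t in('long_1','short_1'): print(t,pin('scene',t), pin('top',t))
plan([(.53,-.06,.30,4.5),(.541,.1415,.30,3.2)])"
```

```text
long_1 [(0.52, array([338.496, 170.32 ])), (0.46, array([365.184, 176.08 ])), (0.44, array([349.12, 174.6 ]))] [(0.51, array([393.6 , 218.12])), (0.43, array([399.808, 244.6  ])), (0.42, array([393.216, 231.8  ]))]
short_1 [(0.42, array([286.592, 290.8  ])), (0.38, array([302.4, 300.2]))] [(0.59, array([260.992, 234.28 ])), (0.54, array([262.208, 221.2  ]))]
now [ 0.5017 -0.2673  0.2953] yaw 6.30 zdir [ 0.036 -0.002] F [-0.1  0.5 -1.9] w 0.0505 t 40.10
  tx 5.10 ty -20.29 tz -0.41 spin 0.031
  tx 2.68 ty -20.00 tz -0.00 spin 0.023
```

Call:
move_arm:
  deltas:
    - {"gripper": -0.18, "tx": 1, "ty": -4, "tz": -0.4, "spin": 0.01}
    - {"gripper": -0.18, "tx": 2.2, "ty": -9, "tz": -0.4, "spin": 0.02}
    - {"gripper": -0.18, "tx": 3.5, "ty": -14, "tz": -0.4, "spin": 0.03}
    - {"gripper": -0.18, "tx": 4.7, "ty": -19, "tz": -0.4, "spin": 0.03}
    - {"gripper": -0.18, "tx": 5.1, "ty": -20.3, "tz": -0.4, "spin": 0.031}
  force: 20

```text
time: 40.72
ee_pos: [0.5298, -0.055, 0.2989]
tool_rot: [0.0, 0.999, 0.043, 0.017]
force: [0.7, -0.3, -0.3]
width: 0.0503
```

Call:
move_arm:
  deltas:
    - {"gripper": -0.18, "tx": 0.6, "ty": -4, "tz": 0, "spin": 0.01}
    - {"gripper": -0.18, "tx": 1.2, "ty": -9, "tz": 0, "spin": 0.02}
    - {"gripper": -0.18, "tx": 1.9, "ty": -14, "tz": 0, "spin": 0.023}
    - {"gripper": -0.18, "tx": 2.6, "ty": -18.5, "tz": 0, "spin": 0.023}
    - {"gripper": -0.18, "tx": 2.68, "ty": -20, "tz": 0, "spin": 0.023}
  force: 20

```text
time: 41.35
ee_pos: [0.5389, 0.1498, 0.2985]
tool_rot: [-0.0, 0.999, 0.033, 0.017]
force: [0.1, -1.3, -2.5]
width: 0.0507
```

```bash
python3 -c "
from plan import *
cam('top')
plan([(.541,.1415,.205,3.2),(.541,.1415,.1407,3.2)])"
```

```text
now [0.5387 0.1505 0.2985] yaw 3.87 zdir [0.033 0.003] F [ 0.1  2.2 -1.5] w 0.0505 t 41.40
  tx -0.14 ty 0.92 tz 9.35 spin 0.012
  tx -0.21 ty 0.00 tz 6.43 spin -0.000
```

Call:
move_arm:
  deltas:
    - {"gripper": -0.18, "tx": -0.05, "ty": 0.5, "tz": 1, "spin": 0.01}
    - {"gripper": -0.18, "tx": -0.05, "ty": 0.92, "tz": 3, "spin": 0.01}
    - {"gripper": -0.18, "tx": -0.1, "ty": 0.92, "tz": 6, "spin": 0.01}
    - {"gripper": -0.18, "tx": -0.1, "ty": 0.92, "tz": 7.4, "spin": 0.01}
    - {"gripper": -0.18, "tx": -0.1, "ty": 0.92, "tz": 7.4, "spin": 0.01}
  force: 20

```text
time: 42.02
ee_pos: [0.5402, 0.1397, 0.2234]
tool_rot: [-0.0, 0.999, 0.028, 0.015]
force: [0.2, -0.1, -1.9]
width: 0.0508
```

```bash
python3 -c "
from plan import *
cam('top'); w=seetip(); s=cam('scene')
p=np.array(sensors.sense()['ee_pos']); print(proj(s,p+[-.003,.0205,-.0997]))
plan([(.541,.1415,.1407,3.2)])"
```

```text
p 0.81 (np.float64(302.1904761904762), np.float64(289.5))
lower rows [(279, np.float64(301.5), 6), (281, np.float64(302.0), 7), (283, np.float64(302.0), 7), (285, np.float64(302.5), 8), (287, np.float64(302.0), 7), (289, np.float64(303.0), 1)]
tip [0.5369 0.1618 0.1186] rel TCP [-0.0046  0.0205 -0.1068]
[301.49068958 288.20228528]
now [0.5415 0.1415 0.2255] yaw 3.27 zdir [0.035 0.003] F [ 0.   1.6 -1.9] w 0.0506 t 42.23
  tx -0.35 ty 0.00 tz 8.47 spin 0.001
```

Call:
move_arm:
  deltas:
    - {"gripper": -0.18, "tx": -0.1, "ty": 0, "tz": 2.5, "spin": 0}
    - {"gripper": -0.18, "tx": -0.2, "ty": 0, "tz": 5, "spin": 0}
    - {"gripper": -0.18, "tx": -0.28, "ty": 0, "tz": 7, "spin": 0}
    - {"gripper": -0.18, "tx": -0.33, "ty": 0, "tz": 8.45, "spin": 0}
    - {"gripper": -0.18, "tx": -0.33, "ty": 0, "tz": 8.45, "spin": 0}
  force: 20

```text
time: 42.85
ee_pos: [0.5409, 0.1415, 0.1406]
tool_rot: [-0.001, 0.999, 0.029, 0.017]
force: [0.1, 0.2, -1.8]
width: 0.0506
```

Call:
move_arm:
  deltas:
    - {"gripper": 0.05, "tx": 0, "ty": 0, "tz": 0, "spin": 0}
    - {"gripper": 0.25, "tx": 0, "ty": 0, "tz": 0, "spin": 0}
    - {"gripper": 0.3, "tx": 0, "ty": 0, "tz": 0, "spin": 0}
    - {"gripper": 0.3, "tx": 0, "ty": 0, "tz": 0, "spin": 0}
  force: 35

```text
time: 43.35
ee_pos: [0.5418, 0.1418, 0.1415]
tool_rot: [-0.001, 0.999, 0.029, 0.018]
force: [-0.6, 0.6, 5.6]
width: 0.034
```

```bash
python3 -c "
from plan import *
plan([(.541,.1415,.30,3.2)])"
```

```text
now [0.5418 0.1418 0.1415] yaw 3.28 zdir [0.036 0.003] F [-0.6  0.6  5.6] w 0.0340 t 43.35
  tx 0.50 ty 0.00 tz -15.84 spin 0.001
```

Width 34 mm means the stem is held. Lifting.

Call:
move_arm:
  deltas:
    - {"gripper": 0.3, "tx": 0.05, "ty": 0, "tz": -1.5, "spin": 0}
    - {"gripper": 0.3, "tx": 0.15, "ty": 0, "tz": -4.5, "spin": 0}
    - {"gripper": 0.3, "tx": 0.3, "ty": 0, "tz": -8.5, "spin": 0}
    - {"gripper": 0.3, "tx": 0.4, "ty": 0, "tz": -12.5, "spin": 0}
    - {"gripper": 0.3, "tx": 0.5, "ty": 0, "tz": -16, "spin": 0}
  force: 35

```text
time: 43.98
ee_pos: [0.5404, 0.1412, 0.3035]
tool_rot: [-0.001, 0.999, 0.029, 0.018]
force: [1.2, 0.9, -2.8]
width: 0.034
```

```bash
python3 -c "
from plan import *
s=cam('scene'); s=cam('scene');c=cam('top')
for t in('long_1','short_1'): print(t,pin('scene',t), pin('top',t))
print(proj(s,(.538,.1415,.168)))
plan([(.57,-.04,.30,4.5),(.588,-.209,.215,6.4),(.588,-.209,.1545,6.4)])"
```

```text
long_1 [(0.7, array([361.088, 174.92 ])), (0.66, array([301.312, 235.8  ])), (0.53, array([348.288, 176.2  ]))] [(0.53, array([391.424, 215.6  ])), (0.46, array([395.584, 242.   ])), (0.4, array([390.208, 232.2  ]))]
short_1 [(0.62, array([305.408, 270.   ])), (0.49, array([290.304, 288.8  ]))] [(0.47, array([251.776, 230.   ])), (0.4, array([376.384, 235.4  ]))]
[304.82460746 273.33127923]
now [0.5397 0.1411 0.2999] yaw 3.29 zdir [0.033 0.002] F [-0.  -0.1 -2.8] w 0.0341 t 44.33
  tx 1.98 ty 18.25 tz 0.05 spin -0.021
  tx 0.19 ty 16.99 tz 8.52 spin -0.033
  tx -0.20 ty -0.01 tz 6.05 spin 0.000
```

Call:
move_arm:
  deltas:
    - {"gripper": 0.3, "tx": 0.2, "ty": 2.5, "tz": 0, "spin": 0}
    - {"gripper": 0.3, "tx": 0.7, "ty": 6.5, "tz": 0, "spin": 0}
    - {"gripper": 0.3, "tx": 1.2, "ty": 11, "tz": 0, "spin": -0.01}
    - {"gripper": 0.3, "tx": 1.7, "ty": 15.5, "tz": 0, "spin": -0.02}
    - {"gripper": 0.3, "tx": 1.98, "ty": 18.2, "tz": 0, "spin": -0.021}
  force: 35

```text
time: 44.95
ee_pos: [0.5692, -0.0429, 0.299]
tool_rot: [0.0, 0.999, 0.038, 0.015]
force: [-0.9, 1.1, -3.5]
width: 0.0339
```

Call:
move_arm:
  deltas:
    - {"gripper": 0.3, "tx": 0.1, "ty": 4, "tz": 0.5, "spin": -0.01}
    - {"gripper": 0.3, "tx": 0.15, "ty": 8, "tz": 2, "spin": -0.02}
    - {"gripper": 0.3, "tx": 0.2, "ty": 12, "tz": 4, "spin": -0.03}
    - {"gripper": 0.3, "tx": 0.2, "ty": 15.5, "tz": 6, "spin": -0.033}
    - {"gripper": 0.3, "tx": 0.2, "ty": 17, "tz": 7.5, "spin": -0.033}
  force: 35

```text
time: 45.58
ee_pos: [0.5846, -0.2148, 0.2219]
tool_rot: [0.001, 0.999, 0.052, 0.013]
force: [0.3, -0.2, -2.3]
width: 0.0342
```

```bash
python3 -c "
from plan import *
cam('top');s=cam('scene');cam('top')
for t in('short_1','row_short'): print(t,pin('scene',t), pin('top',t))
p=np.array(sensors.sense()['ee_pos']);print(proj(s,p+[-.003,0,-.1315]))
plan([(.588,-.209,.1545,6.4)])"
```

```text
short_1 [(0.54, array([289.472, 293.   ])), (0.52, array([335.424, 168.4  ])), (0.26, array([294.528, 172.52 ]))] [(0.45, array([261.824, 220.12 ])), (0.45, array([380.992, 217.92 ]))]
row_short [(0.56, array([344.896, 186.2  ]))] [(0.66, array([263.104, 217.8  ]))]
[334.35438057 168.61580901]
now [ 0.5871 -0.2099  0.2253] yaw 6.37 zdir [0.031 0.002] F [ 0.1  0.  -2.9] w 0.0342 t 45.92
  tx -0.12 ty -0.09 tz 7.08 spin -0.000
```

Call:
move_arm:
  deltas:
    - {"gripper": 0.3, "tx": -0.03, "ty": -0.09, "tz": 2, "spin": 0}
    - {"gripper": 0.3, "tx": -0.07, "ty": -0.09, "tz": 4, "spin": 0}
    - {"gripper": 0.3, "tx": -0.1, "ty": -0.09, "tz": 6, "spin": 0}
    - {"gripper": 0.3, "tx": -0.12, "ty": -0.09, "tz": 7.0, "spin": 0}
    - {"gripper": 0.3, "tx": -0.12, "ty": -0.09, "tz": 7.0, "spin": 0}
  force: 35

```text
time: 46.55
ee_pos: [0.588, -0.2084, 0.1553]
tool_rot: [-0.0, 0.998, 0.056, 0.015]
force: [-0.0, 0.0, -2.3]
width: 0.0341
```

```bash
python3 -c "
from plan import *
s=cam('scene');s=cam('scene'); im=s['image'].astype(int)
print('row_short',proj(s,(.5405,-.214,.0145)),'foot',proj(s,(.585,-.209,.022)))
for v in range(160,206,2):
  row=''
  for u in range(314,384):
    R_,G,B=im[v,u]
    row+= 'b' if B>R_+25 else '.' if R_+G+B<110 else 'O' if R_>1.9*G and R_>90 and B<G else 'Y' if R_>120 and G>100 and B<60 else 'g' if abs(R_-B)<30 else '-'
  print(v,row)
plan([(.588,-.209,.1463,6.4)])"
```

```text
row_short [347.4117271  187.89206535] foot [332.64088315 183.29639427]
160 ---------...--Yg.....ggOOOY--gggggg-OOOOO-ggggg-O-----gggggggggggg----
162 --------g.......gggggg-OOOYYYYYYYYYYOOOOOgggggg-OOOOOggggggggg----gggg
164 --------..--....gggggg-OOO.......---OOOOYYYYYYYOOOOO-ggggggggggggggggg
166 -------..YYYYYYY-ggggg-OOO.........OOOOO-..--YYOOOO-YYYYYYY-gggggggggg
168 -------.-YYYYYYY-ggggg-OOO.g-YY-..-OOOOO......-OOOOO..--YYYYYYYYYYYggg
170 ------..YYYYYYYYgggg--OOO-..YYYY..-OOOOO..-..-OOOOOO............--g---
172 -----g...-YYYYYYggggg--.....-Y-...-OOOO..--..-OOOOO-.--...........g---
174 -----..........ggggg-OO...--YYY.....---......-OOOOOggYYYYYYYYYY...----
176 ----...........ggggg-OO....g---..........--....---...YYYYYYYYYY--.----
178 ----...bbbbb...ggggg-O-...............g.-Y..........YYYYYYYYYYYY.g----
180 ---...bbbbbbbb.gg----Og.........................ggg-YYYYYYYYYYY-.-----
182 ---..bbbbbbbbb....OOO-..bbbbbbbb..........................g-----.-----
184 --...bbbbbbbbb..........bbbbbbbbbbbbbbbbbb............................
186 --.bbbbbbbbbbbbb......bbbbbbbbbbbbbbbbbbbbbbbbbbbbbbb..........g......
188 --......bbbbbbbbbbbbbbbbbbbbbbbbbbbbbbbbbbbbbbbbbbbbbbbbbbbbb..g......
190 -................bbbbbbbbbbbbbbbbbbbbbbbbbbbbbbbbbbbbbbbbbbbbb........
192 -g.........................bbbbbbbbbbbbbbbbbbbbbbbbbbbbbbbbbbbggg.....
194 -----------g.........................bbbbbbbbbbbbbbbbbbbbbbbb.g-------
196 gggg-g----------------........................bbbbbbbbbbbbbbb.--------
198 gggggggggggggg------------------.........................bbbbg--------
200 gggggggggggggggggggggg--------------------...................---------
202 gggggggggggggggggggggggggggggggg--------------------.........---------
204 -----ggggggggggggggggggggggggg-----gggggg-----------------------------
now [ 0.5885 -0.2087  0.1561] yaw 6.39 zdir [0.032 0.002] F [-0.1  1.2 -2.9] w 0.0343 t 46.65
  tx -0.09 ty 0.02 tz 0.98 spin -0.000
```

The blue floor's far edge suggests the row centre is 2–3 mm further left, so I'll shift slightly, lower and release.

Call:
move_arm:
  deltas:
    - {"gripper": 0.3, "tx": -0.02, "ty": -0.2, "tz": 0.3, "spin": 0}
    - {"gripper": 0.3, "tx": -0.05, "ty": -0.2, "tz": 0.6, "spin": 0}
    - {"gripper": 0.3, "tx": -0.09, "ty": -0.2, "tz": 0.96, "spin": 0}
    - {"gripper": 0.3, "tx": -0.09, "ty": -0.2, "tz": 0.96, "spin": 0}
    - {"gripper": 0.3, "tx": -0.09, "ty": -0.2, "tz": 0.96, "spin": 0}
  force: 35

```text
time: 47.28
ee_pos: [0.5877, -0.2069, 0.1465]
tool_rot: [0.0, 0.998, 0.056, 0.016]
force: [-0.0, -0.2, -2.8]
width: 0.0339
```

Call:
move_arm:
  deltas:
    - {"gripper": 0.15, "tx": 0, "ty": 0, "tz": 0, "spin": 0}
    - {"gripper": 0.05, "tx": 0, "ty": 0, "tz": 0, "spin": 0}
    - {"gripper": -0.1, "tx": 0, "ty": 0, "tz": 0, "spin": 0}
    - {"gripper": -0.18, "tx": 0, "ty": 0, "tz": 0, "spin": 0}
    - {"gripper": -0.18, "tx": 0, "ty": 0, "tz": 0, "spin": 0}
  force: 20

```text
time: 47.9
ee_pos: [0.5878, -0.2069, 0.1465]
tool_rot: [0.0, 0.998, 0.056, 0.016]
force: [0.9, -0.2, -1.5]
width: 0.0502
```

Call:
move_arm:
  deltas:
    - {"gripper": -0.18, "tx": 0.04, "ty": 0, "tz": -1.3, "spin": 0}
    - {"gripper": -0.18, "tx": 0.12, "ty": 0, "tz": -4, "spin": 0}
    - {"gripper": -0.18, "tx": 0.24, "ty": 0, "tz": -8, "spin": 0}
    - {"gripper": -0.18, "tx": 0.36, "ty": 0, "tz": -12, "spin": 0}
    - {"gripper": -0.18, "tx": 0.45, "ty": 0, "tz": -15, "spin": 0}
  force: 20

```text
time: 48.52
ee_pos: [0.5879, -0.2067, 0.2996]
tool_rot: [0.001, 0.998, 0.056, 0.018]
force: [-0.5, -0.2, -2.0]
width: 0.0501
```

```bash
python3 -c "
from plan import *
cam('top');s=cam('scene');c=cam('top')
for t in('long_1','short_1'): print(t,pin('scene',t), pin('top',t))
print(proj(s,(.585,-.207,.0145)),proj(c,(.585,-.207,.0145)))
plan([(.59,-.03,.30,4.5),(.5905,.1385,.30,3.2)])"
```

```text
long_1 [(0.74, array([336.32, 171.32])), (0.72, array([362.112, 177.4  ])), (0.49, array([348.8, 174.8]))] []
short_1 [(0.69, array([331.904, 187.32 ])), (0.62, array([288.576, 291.52 ])), (0.49, array([208. , 326.4]))] [(0.61, array([374.4, 218.4])), (0.5, array([263.488, 217.2  ]))]
[332.29059313 185.26269577] [373.03681162 220.28425616]
now [ 0.5864 -0.2064  0.2951] yaw 6.39 zdir [0.029 0.002] F [-0.3  0.1 -2.2] w 0.0505 t 48.88
  tx 2.34 ty -17.49 tz -0.44 spin 0.033
  tx 1.37 ty -16.79 tz 0.04 spin 0.023
```

Call:
move_arm:
  deltas:
    - {"gripper": -0.18, "tx": 0.5, "ty": -4, "tz": -0.4, "spin": 0.01}
    - {"gripper": -0.18, "tx": 1.1, "ty": -8.5, "tz": -0.4, "spin": 0.02}
    - {"gripper": -0.18, "tx": 1.7, "ty": -13, "tz": -0.4, "spin": 0.03}
    - {"gripper": -0.18, "tx": 2.3, "ty": -17, "tz": -0.4, "spin": 0.033}
    - {"gripper": -0.18, "tx": 2.34, "ty": -17.5, "tz": -0.4, "spin": 0.033}
  force: 20

```text
time: 49.5
ee_pos: [0.5895, -0.0247, 0.2984]
tool_rot: [-0.002, 0.999, 0.043, 0.014]
force: [-0.8, 0.4, -1.9]
width: 0.0506
```

Call:
move_arm:
  deltas:
    - {"gripper": -0.18, "tx": 0.3, "ty": -4, "tz": 0, "spin": 0.01}
    - {"gripper": -0.18, "tx": 0.7, "ty": -8.5, "tz": 0, "spin": 0.02}
    - {"gripper": -0.18, "tx": 1.1, "ty": -13, "tz": 0, "spin": 0.023}
    - {"gripper": -0.18, "tx": 1.37, "ty": -16.5, "tz": 0, "spin": 0.023}
    - {"gripper": -0.18, "tx": 1.37, "ty": -16.8, "tz": 0, "spin": 0.023}
  force: 20

```text
time: 50.12
ee_pos: [0.5879, 0.1471, 0.2983]
tool_rot: [-0.003, 0.999, 0.034, 0.013]
force: [0.2, -0.8, -2.6]
width: 0.0503
```

```bash
python3 -c "
from plan import *
cam('top');cam('top')
plan([(.5905,.139,.225,3.2)])"
```

```text
now [0.5885 0.1428 0.2985] yaw 3.57 zdir [0.026 0.004] F [ 1.  -0.7 -2.3] w 0.0504 t 50.23
  tx -0.02 ty 0.41 tz 7.35 spin 0.006
```

Call:
move_arm:
  deltas:
    - {"gripper": -0.18, "tx": 0, "ty": 0.3, "tz": 2, "spin": 0.005}
    - {"gripper": -0.18, "tx": 0, "ty": 0.4, "tz": 5, "spin": 0.005}
    - {"gripper": -0.18, "tx": 0, "ty": 0.4, "tz": 7.3, "spin": 0.005}
    - {"gripper": -0.18, "tx": 0, "ty": 0.4, "tz": 7.3, "spin": 0.005}
    - {"gripper": -0.18, "tx": 0, "ty": 0.4, "tz": 7.3, "spin": 0.005}
  force: 20

```text
time: 50.85
ee_pos: [0.5914, 0.1379, 0.2263]
tool_rot: [-0.001, 1.0, 0.028, 0.013]
force: [-0.6, 0.8, -2.1]
width: 0.0503
```

```bash
python3 -c "
from plan import *
cam('top'); w=seetip(); s=cam('scene')
p=np.array(sensors.sense()['ee_pos']); print(proj(s,p+[-.003,.0205,-.0997]))
plan([(.5905,.139,.1407,3.2)])"
```

```text
p 0.8 (np.float64(282.2083333333333), np.float64(279.5))
lower rows [(269, np.float64(281.0), 5), (271, np.float64(281.0), 7), (273, np.float64(281.0), 7), (275, np.float64(282.0), 7), (277, np.float64(282.0), 7), (279, np.float64(282.5), 4)]
tip [0.5873 0.1594 0.1303] rel TCP [-0.0041  0.0205 -0.0964]
[281.87748357 279.96895238]
now [0.5913 0.139  0.2265] yaw 3.27 zdir [0.027 0.004] F [ 0.2  0.  -2. ] w 0.0505 t 51.05
  tx -0.31 ty 0.03 tz 8.58 spin 0.001
```

Call:
move_arm:
  deltas:
    - {"gripper": -0.18, "tx": -0.1, "ty": 0.03, "tz": 2.5, "spin": 0}
    - {"gripper": -0.18, "tx": -0.2, "ty": 0.03, "tz": 5, "spin": 0}
    - {"gripper": -0.18, "tx": -0.26, "ty": 0.03, "tz": 7, "spin": 0}
    - {"gripper": -0.18, "tx": -0.31, "ty": 0.03, "tz": 8.55, "spin": 0}
    - {"gripper": -0.18, "tx": -0.31, "ty": 0.03, "tz": 8.55, "spin": 0}
  force: 20

```text
time: 51.68
ee_pos: [0.59, 0.1389, 0.1403]
tool_rot: [-0.002, 1.0, 0.029, 0.013]
force: [-0.1, 1.0, -1.0]
width: 0.0501
```

Call:
move_arm:
  deltas:
    - {"gripper": 0.05, "tx": 0, "ty": 0, "tz": 0, "spin": 0}
    - {"gripper": 0.25, "tx": 0, "ty": 0, "tz": 0, "spin": 0}
    - {"gripper": 0.3, "tx": 0, "ty": 0, "tz": 0, "spin": 0}
    - {"gripper": 0.3, "tx": 0, "ty": 0, "tz": 0, "spin": 0}
  force: 35

```text
time: 52.18
ee_pos: [0.5906, 0.139, 0.1411]
tool_rot: [-0.002, 0.999, 0.029, 0.014]
force: [-0.2, -0.2, 3.0]
width: 0.0338
```

Call:
move_arm:
  deltas:
    - {"gripper": 0.3, "tx": 0.04, "ty": 0, "tz": -1.5, "spin": 0}
    - {"gripper": 0.3, "tx": 0.12, "ty": 0, "tz": -4.5, "spin": 0}
    - {"gripper": 0.3, "tx": 0.25, "ty": 0, "tz": -8.5, "spin": 0}
    - {"gripper": 0.3, "tx": 0.35, "ty": 0, "tz": -12.5, "spin": 0}
    - {"gripper": 0.3, "tx": 0.45, "ty": 0, "tz": -16, "spin": 0}
  force: 35

```text
time: 52.8
ee_pos: [0.5905, 0.1385, 0.3035]
tool_rot: [-0.002, 0.999, 0.029, 0.014]
force: [0.7, 0.3, -3.2]
width: 0.0342
```

```bash
python3 -c "
from plan import *
s=cam('scene'); s=cam('scene');c=cam('top')
for t in('long_1','short_1'): print(t,pin('scene',t), pin('top',t))
p=np.array(sensors.sense()['ee_pos']);print(proj(s,p+[-.003,0,-.131]))
plan([(.57,-.04,.30,4.5),(.5435,-.2118,.225,6.4),(.5435,-.2118,.1545,6.4)])"
```

```text
long_1 [(0.74, array([349.12, 172.8 ])), (0.48, array([338.304, 170.6  ])), (0.45, array([362.176, 178.   ]))] [(0.6, array([391.616, 217.   ])), (0.43, array([387.776, 233.6  ])), (0.4, array([396.224, 242.2  ]))]
short_1 [(0.51, array([283.904, 267.72 ])), (0.4, array([332.992, 186.68 ]))] [(0.64, array([252.928, 211.08 ])), (0.6, array([374.208, 220.68 ]))]
[285.32794178 264.92995857]
now [0.5895 0.1382 0.2995] yaw 3.28 zdir [0.024 0.003] F [-0.   0.1 -2.9] w 0.0337 t 53.15
  tx -2.97 ty 17.68 tz -0.15 spin -0.021
  tx -4.17 ty 16.93 tz 7.38 spin -0.033
  tx -0.17 ty 0.00 tz 7.05 spin 0.000
```

Call:
move_arm:
  deltas:
    - {"gripper": 0.3, "tx": -0.4, "ty": 2.5, "tz": 0, "spin": 0}
    - {"gripper": 0.3, "tx": -1.1, "ty": 6.5, "tz": 0, "spin": 0}
    - {"gripper": 0.3, "tx": -1.8, "ty": 11, "tz": -0.1, "spin": -0.01}
    - {"gripper": 0.3, "tx": -2.5, "ty": 15.5, "tz": -0.1, "spin": -0.02}
    - {"gripper": 0.3, "tx": -2.97, "ty": 17.7, "tz": -0.1, "spin": -0.021}
  force: 35

```text
time: 53.78
ee_pos: [0.5687, -0.0441, 0.298]
tool_rot: [-0.0, 0.999, 0.037, 0.01]
force: [-0.3, 1.1, -3.1]
width: 0.0341
```

Call:
move_arm:
  deltas:
    - {"gripper": 0.3, "tx": -1, "ty": 4, "tz": 0.3, "spin": -0.01}
    - {"gripper": 0.3, "tx": -2, "ty": 8, "tz": 1.5, "spin": -0.02}
    - {"gripper": 0.3, "tx": -3, "ty": 12, "tz": 3.5, "spin": -0.03}
    - {"gripper": 0.3, "tx": -3.9, "ty": 15.5, "tz": 5.5, "spin": -0.033}
    - {"gripper": 0.3, "tx": -4.15, "ty": 16.9, "tz": 7, "spin": -0.033}
  force: 35

```text
time: 54.4
ee_pos: [0.5393, -0.2183, 0.2251]
tool_rot: [0.0, 0.999, 0.052, 0.009]
force: [0.3, -0.1, -2.1]
width: 0.0342
```

```bash
python3 -c "
from plan import *
cam('top');s=cam('scene');cam('top')
for t in('short_1',): print(t,pin('scene',t), pin('top',t))
p=np.array(sensors.sense()['ee_pos']);print(proj(s,p+[-.003,0,-.131]))
plan([(.5435,-.2118,.1545,6.4)])"
```

```text
short_1 [(0.69, array([244.992, 246.6  ])), (0.59, array([354.624, 174.2  ])), (0.46, array([330.624, 186.8  ]))] [(0.71, array([212.224, 174.32 ]))]
[350.03168408 171.77302744]
now [ 0.5424 -0.2132  0.2276] yaw 6.31 zdir [0.022 0.003] F [ 0.8  0.3 -2.6] w 0.0340 t 54.65
  tx -0.04 ty -0.13 tz 7.31 spin -0.002
```

Call:
move_arm:
  deltas:
    - {"gripper": 0.3, "tx": 0, "ty": -0.13, "tz": 2, "spin": 0}
    - {"gripper": 0.3, "tx": -0.02, "ty": -0.13, "tz": 4, "spin": 0}
    - {"gripper": 0.3, "tx": -0.04, "ty": -0.13, "tz": 6, "spin": 0}
    - {"gripper": 0.3, "tx": -0.04, "ty": -0.13, "tz": 7.3, "spin": 0}
    - {"gripper": 0.3, "tx": -0.04, "ty": -0.13, "tz": 7.3, "spin": 0}
  force: 35

```text
time: 55.28
ee_pos: [0.5436, -0.2105, 0.1543]
tool_rot: [-0.001, 0.998, 0.056, 0.011]
force: [-0.7, 0.6, -2.3]
width: 0.0339
```

```bash
python3 -c "
from plan import *
s=cam('scene'); 
plan([(.5435,-.2118,.1461,6.4)])"
```

```text
now [ 0.544 -0.211  0.155] yaw 6.37 zdir [0.022 0.003] F [-0.5  1.  -2.4] w 0.0339 t 55.33
  tx -0.08 ty 0.07 tz 0.89 spin -0.001
```

Call:
move_arm:
  deltas:
    - {"gripper": 0.3, "tx": -0.02, "ty": 0.03, "tz": 0.3, "spin": 0}
    - {"gripper": 0.3, "tx": -0.04, "ty": 0.03, "tz": 0.6, "spin": 0}
    - {"gripper": 0.3, "tx": -0.07, "ty": 0.03, "tz": 0.88, "spin": 0}
    - {"gripper": 0.3, "tx": -0.07, "ty": 0.03, "tz": 0.88, "spin": 0}
    - {"gripper": 0.3, "tx": -0.07, "ty": 0.03, "tz": 0.88, "spin": 0}
  force: 35

```text
time: 55.95
ee_pos: [0.5436, -0.2114, 0.1462]
tool_rot: [-0.001, 0.998, 0.056, 0.011]
force: [-0.2, 0.1, -2.2]
width: 0.034
```

Call:
move_arm:
  deltas:
    - {"gripper": 0.15, "tx": 0, "ty": 0, "tz": 0, "spin": 0}
    - {"gripper": 0.05, "tx": 0, "ty": 0, "tz": 0, "spin": 0}
    - {"gripper": -0.1, "tx": 0, "ty": 0, "tz": 0, "spin": 0}
    - {"gripper": -0.18, "tx": 0, "ty": 0, "tz": 0, "spin": 0}
    - {"gripper": -0.18, "tx": 0, "ty": 0, "tz": 0, "spin": 0}
  force: 20

```text
time: 56.58
ee_pos: [0.5436, -0.2114, 0.1462]
tool_rot: [-0.001, 0.998, 0.056, 0.011]
force: [-0.3, -0.3, -2.1]
width: 0.0499
```

Call:
move_arm:
  deltas:
    - {"gripper": -0.18, "tx": 0.03, "ty": 0, "tz": -1.3, "spin": 0}
    - {"gripper": -0.18, "tx": 0.1, "ty": 0, "tz": -4, "spin": 0}
    - {"gripper": -0.18, "tx": 0.2, "ty": 0, "tz": -8, "spin": 0}
    - {"gripper": -0.18, "tx": 0.3, "ty": 0, "tz": -12, "spin": 0}
    - {"gripper": -0.18, "tx": 0.35, "ty": 0, "tz": -16, "spin": 0}
  force: 20

```text
time: 57.2
ee_pos: [0.5433, -0.2115, 0.3086]
tool_rot: [-0.001, 0.998, 0.056, 0.012]
force: [0.3, -0.3, -2.1]
width: 0.0506
```

```bash
python3 -c "
from plan import *
cam('top');s=cam('scene');c=cam('top')
for t in('long_1','short_1'): print(t,pin('scene',t), pin('top',t))
print(proj(s,(.5405,-.211,.0145)),proj(c,(.5405,-.211,.0145)))
plan([(.5,-.03,.31,0),(.48,.16,.31,-8),(.50,.31,.315,-12.8),(.5164,.4007,.31,-12.8)])"
```

```text
long_1 [(0.71, array([348.8, 174.4])), (0.54, array([364.672, 176.48 ])), (0.49, array([337.728, 170.52 ]))] []
short_1 [(0.62, array([348.928, 188.6  ])), (0.46, array([332.288, 184.68 ]))] [(0.46, array([375.808, 232.28 ]))]
[347.09458402 188.68869878] [374.84949173 234.68512604]
now [ 0.5424 -0.2113  0.3049] yaw 6.37 zdir [0.02  0.004] F [ 0.9 -0.2 -1.4] w 0.0506 t 57.55
  tx -2.19 ty -18.49 tz -0.52 spin 0.111
  tx -2.00 ty -19.00 tz 0.04 spin 0.140
  tx -0.10 ty -15.14 tz -0.40 spin 0.084
  tx -0.42 ty -9.20 tz 0.57 spin -0.000
```

All five posts read upright in their rows. Taking the tongs back.

Call:
move_arm:
  deltas:
    - {"gripper": -0.18, "tx": -0.5, "ty": -4.5, "tz": -0.4, "spin": 0.03}
    - {"gripper": -0.18, "tx": -1, "ty": -9, "tz": -0.5, "spin": 0.06}
    - {"gripper": -0.18, "tx": -1.5, "ty": -13.5, "tz": -0.5, "spin": 0.09}
    - {"gripper": -0.18, "tx": -2.1, "ty": -17.5, "tz": -0.5, "spin": 0.11}
    - {"gripper": -0.18, "tx": -2.2, "ty": -18.5, "tz": -0.5, "spin": 0.11}
  force: 20

```text
time: 58.18
ee_pos: [0.4985, -0.0265, 0.3088]
tool_rot: [-0.003, 1.0, 0.003, 0.008]
force: [0.3, -0.1, -2.0]
width: 0.0503
```

Call:
move_arm:
  deltas:
    - {"gripper": -0.18, "tx": -0.5, "ty": -4.5, "tz": 0, "spin": 0.03}
    - {"gripper": -0.18, "tx": -1, "ty": -9, "tz": 0, "spin": 0.07}
    - {"gripper": -0.18, "tx": -1.5, "ty": -13.5, "tz": 0, "spin": 0.11}
    - {"gripper": -0.18, "tx": -1.9, "ty": -18, "tz": 0, "spin": 0.14}
    - {"gripper": -0.18, "tx": -2, "ty": -19, "tz": 0, "spin": 0.14}
  force: 20

```text
time: 58.8
ee_pos: [0.4767, 0.1664, 0.3088]
tool_rot: [-0.004, 0.998, -0.064, 0.007]
force: [0.4, -0.2, -2.6]
width: 0.0504
```

Call:
move_arm:
  deltas:
    - {"gripper": -0.18, "tx": 0, "ty": -4, "tz": -0.2, "spin": 0.03}
    - {"gripper": -0.18, "tx": 0, "ty": -8, "tz": -0.4, "spin": 0.06}
    - {"gripper": -0.18, "tx": -0.1, "ty": -12, "tz": -0.4, "spin": 0.084}
    - {"gripper": -0.18, "tx": -0.1, "ty": -15, "tz": -0.4, "spin": 0.084}
    - {"gripper": -0.18, "tx": -0.1, "ty": -15.1, "tz": -0.4, "spin": 0.084}
  force: 20

```text
time: 59.42
ee_pos: [0.4951, 0.3176, 0.3129]
tool_rot: [-0.004, 0.994, -0.105, 0.007]
force: [0.0, 0.2, -2.3]
width: 0.0505
```

```bash
python3 -c "
from plan import *
cam('top');cam('top');c=cam('scene')
plan([(.5164,.4007,.30,-12.8),(.5164,.4007,.15,-12.8),(.5164,.4007,.1187,-12.8)])"
```

```text
now [0.4956 0.3138 0.3134] yaw -12.33 zdir [0.015 0.004] F [-0.3  0.1 -2.8] w 0.0503 t 59.58
  tx 0.16 ty -8.92 tz 1.41 spin 0.008
  tx -0.20 ty 0.11 tz 15.00 spin -0.000
  tx -0.04 ty 0.02 tz 3.13 spin 0.000
```

Call:
move_arm:
  deltas:
    - {"gripper": -0.18, "tx": 0.05, "ty": -3, "tz": 0.5, "spin": 0.008}
    - {"gripper": -0.18, "tx": 0.1, "ty": -6, "tz": 1, "spin": 0.008}
    - {"gripper": -0.18, "tx": 0.16, "ty": -8.5, "tz": 1.4, "spin": 0.008}
    - {"gripper": -0.18, "tx": 0.16, "ty": -8.9, "tz": 1.4, "spin": 0.008}
    - {"gripper": -0.18, "tx": 0.16, "ty": -8.9, "tz": 1.4, "spin": 0.008}
  force: 20

```text
time: 60.2
ee_pos: [0.5169, 0.3986, 0.3]
tool_rot: [-0.002, 0.994, -0.112, 0.007]
force: [-0.5, 0.1, -2.3]
width: 0.0506
```

```bash
python3 -c "
from plan import *
cam('scene');c=cam('top')
save(c,'p11.png',(120,190,200,280),6.5)
plan([(.5164,.4007,.20,-12.8),(.5164,.4007,.1187,-12.8)])"
```

```text
now [0.5169 0.3984 0.3004] yaw -12.91 zdir [0.015 0.003] F [-0.5 -0.  -1.8] w 0.0506 t 60.30
  tx -0.24 ty -0.15 tz 10.03 spin -0.002
  tx -0.11 ty 0.05 tz 8.13 spin 0.000
```

View pics/p11.png

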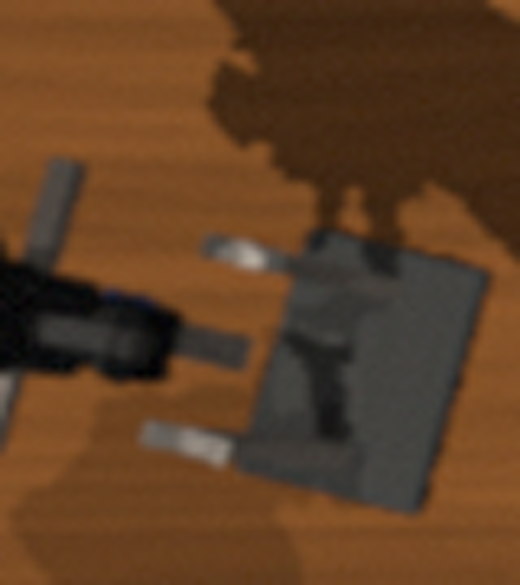

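The top view shows the two upright tops at about (156.5,229) and (149,258.5), and the bar's far end at (130,215). I'll check the alignment.

```bash
python3 -c "
from plan import *
c=cam('top')
a=at_z(c,(120+237/6.5,190+253/6.5),.176);b=at_z(c,(120+188/6.5,190+446/6.5),.176)
print('cradle',a,b,(a+b)/2,np.degrees(np.arctan2(*(a-b)[1::-1])))
e=at_z(c,(120+66/6.5,190+160/6.5),.357); print('bar end',e, 'centre',e-.052*np.array([.975,-.223,0]))
plan([])"
```

```text
cradle [0.55271715 0.39430342 0.176     ] [0.47379743 0.41074049 0.176     ] [0.51325729 0.40252196 0.176     ] -11.765136386249099
bar end [0.5672344  0.38039805 0.357     ] centre [0.5165344  0.39199405 0.357     ]
now [0.5169 0.3987 0.3004] yaw -12.90 zdir [0.015 0.003] F [ 0.5 -0.3 -1.5] w 0.0502 t 60.35
```

Call:
move_arm:
  deltas:
    - {"gripper": -0.18, "tx": -0.1, "ty": -0.25, "tz": 3, "spin": 0}
    - {"gripper": -0.18, "tx": -0.2, "ty": -0.25, "tz": 7, "spin": 0}
    - {"gripper": -0.18, "tx": -0.25, "ty": -0.25, "tz": 11, "spin": 0}
    - {"gripper": -0.18, "tx": -0.3, "ty": -0.25, "tz": 14.5, "spin": 0}
    - {"gripper": -0.18, "tx": -0.3, "ty": -0.25, "tz": 15, "spin": 0}
  force: 20

```text
time: 60.98
ee_pos: [0.5155, 0.4001, 0.1483]
tool_rot: [-0.0, 0.994, -0.113, 0.006]
force: [-0.1, -0.4, -0.7]
width: 0.0506
```

```bash
python3 -c "
from plan import *
cam('scene');c=cam('top');im=c['image'].astype(int)
print(proj(c,(.5164+.0507,.401-.0116,.21)), proj(c,(.553,.3935,.176)))
for v in range(216,240): print(v,' '.join('%3d'%(x.sum()//3) for x in im[v,136:172]))
plan([(.5164,.401,.125,-12.8),(.5164,.401,.119,-12.8)])"
```

```text
[153.27136151 222.13616161] [156.76464687 228.81315417]
216  78  80  78  78  79  78  78  76  77  76  76  76  77  78  76  77  78  71  57  44  39  39  45  51  54  48  42  41  38  41  39  40  43  41  40  41
217  80  80  81  81  79  79  79  80  78  79  80  79  77  78  76  78  75  65  48  39  38  42  41  40  39  38  40  41  41  42  42  40  38  42  39  45
218  78  78  79  79  77  78  79  79  77  78  78  82  78  78  79  78  75  62  44  41  40  42  40  40  42  41  40  37  40  40  42  38  42  42  43  38
219  75  72  75  73  77  77  76  78  78  80  79  74  78  78  80  77  67  50  40  39  40  40  41  44  42  42  41  41  42  42  42  43  41  45  44  43
220  75  77  76  75  75  75  77  77  74  74  77  77  75  76  77  76  63  42  37  39  39  41  42  42  42  43  44  40  45  40  40  42  44  42  42  40
221  78  79  77  76  75  74  77  77  75  73  76  74  74  76  79  75  65  47  45  46  45  43  41  36  39  39  40  40  41  41  41  39  38  39  39  40
222  76  76  77  78  77  77  75  78  77  77  77  77  75  77  78  76  73  62  62  64  64  54  41  40  39  41  37  39  40  39  39  41  39  40  39  41
223  83 
[... 1977 characters left out ...]
14  19  27  39  50  66  79  81  83  82  81  80  78  73  65  65  67  59  47  27  17  23
237  30  23  22  13  11   9  16  17  10  11   8   7  10   7   7  10  12  22  29  47  60  71  80  77  80  82  82  73  62  60  60  59  42  24  20  21
238  30  28  17  14  12  14  15  17  12  11  12   9  15   6   7   0   8  11  15  22  31  39  43  49  61  74  79  74  64  57  58  54  44  26  21  22
239  30  28  20  14  11  11  19  11   9   9   5  11   9  12  10   8  10  11   8   9  10  15  18  19  35  51  60  60  56  55  56  57  45  28  22  28
now [0.5172 0.4019 0.1509] yaw -12.94 zdir [0.015 0.003] F [-0.8  0.4 -1.4] w 0.0506 t 61.08
  tx -0.10 ty 0.12 tz 2.59 spin -0.002
  tx -0.01 ty 0.00 tz 0.60 spin 0.000
```

The bar end reads about 1.6 px right of its prediction. The hung bar showed the same bias at the start, so it is calibration and the alignment is fine. Lowering into the notches.

Call:
move_arm:
  deltas:
    - {"gripper": -0.18, "tx": -0.05, "ty": 0.1, "tz": 1, "spin": 0}
    - {"gripper": -0.18, "tx": -0.1, "ty": 0.1, "tz": 2, "spin": 0}
    - {"gripper": -0.18, "tx": -0.1, "ty": 0.1, "tz": 2.6, "spin": 0}
    - {"gripper": -0.18, "tx": -0.1, "ty": 0.1, "tz": 2.6, "spin": 0}
  force: 20

```text
time: 61.58
ee_pos: [0.5162, 0.4013, 0.1245]
tool_rot: [-0.002, 0.994, -0.112, 0.007]
force: [-0.3, 1.4, -1.3]
width: 0.0504
```

```bash
python3 -c "
from plan import *
cam('scene')
plan([(.5164,.401,.1195,-12.8)])"
```

```text
now [0.5163 0.4013 0.1248] yaw -12.92 zdir [0.015 0.003] F [-0.8 -0.1 -2. ] w 0.0506 t 61.62
  tx 0.00 ty 0.03 tz 0.53 spin -0.002
```

Call:
move_arm:
  deltas:
    - {"gripper": -0.18, "tx": 0, "ty": 0.03, "tz": 0.3, "spin": 0}
    - {"gripper": -0.18, "tx": 0, "ty": 0.03, "tz": 0.5, "spin": 0}
    - {"gripper": -0.18, "tx": 0, "ty": 0.03, "tz": 0.6, "spin": 0}
    - {"gripper": -0.18, "tx": 0, "ty": 0.03, "tz": 0.6, "spin": 0}
  force: 20

```text
time: 62.12
ee_pos: [0.5178, 0.4024, 0.1205]
tool_rot: [-0.004, 0.994, -0.113, 0.009]
force: [0.0, 0.8, 4.7]
width: 0.0503
```

```bash
python3 -c "
from plan import *
cam('scene')
plan([(.5164,.401,.1185,-12.8)])"
```

```text
now [0.5178 0.4024 0.1206] yaw -12.96 zdir [0.019 0.006] F [-0.1  1.5  5.2] w 0.0503 t 62.17
  tx -0.11 ty 0.17 tz 0.20 spin -0.003
```

Contact came within 2 mm of the expected height. Opening slowly.

Call:
move_arm:
  deltas:
    - {"gripper": -0.24, "tx": 0, "ty": 0.05, "tz": 0, "spin": 0}
    - {"gripper": -0.3, "tx": 0, "ty": 0.05, "tz": 0, "spin": 0}
    - {"gripper": -0.36, "tx": 0, "ty": 0.05, "tz": 0, "spin": 0}
    - {"gripper": -0.6, "tx": 0, "ty": 0, "tz": 0, "spin": 0}
    - {"gripper": -1, "tx": 0, "ty": 0, "tz": 0, "spin": 0}
  force: 20

```text
time: 62.8
ee_pos: [0.5178, 0.4022, 0.1205]
tool_rot: [-0.004, 0.994, -0.113, 0.009]
force: [-0.6, 0.1, 0.7]
width: 0.0835
```

Call:
move_arm:
  deltas:
    - {"gripper": -1, "tx": 0, "ty": 0, "tz": 0, "spin": 0}
    - {"gripper": -1, "tx": 0, "ty": 0, "tz": 0, "spin": 0}
    - {"gripper": -1, "tx": 0, "ty": 0, "tz": -3, "spin": 0}
    - {"gripper": -1, "tx": 0, "ty": 0, "tz": -8, "spin": 0}
    - {"gripper": -1, "tx": 0, "ty": 0, "tz": -13, "spin": 0}
  force: 20

```text
time: 63.42
ee_pos: [0.5151, 0.4013, 0.2517]
tool_rot: [-0.004, 0.994, -0.113, 0.009]
force: [0.1, 0.5, 0.4]
width: 0.0856
```

```bash
python3 -c "
from plan import *
cam('scene');c=cam('top')
print(pin('top','tongs'),pin('scene','tongs'))
plan([(.515,.30,.30,-10),(.49,.10,.31,-2),(.42,-.10,.31,3)])"
```

```text
[(0.77, array([155.52, 240.8 ])), (0.71, array([213.184, 178.8  ])), (0.3, array([389.696, 232.08 ]))] [(0.49, array([266.496, 393.68 ]))]
now [0.5157 0.4017 0.2515] yaw -12.97 zdir [0.02  0.007] F [ 0.6 -0.7 -1.2] w 0.0853 t 63.62
  tx 2.30 ty 9.87 tz -4.92 spin -0.052
  tx 1.03 ty 20.12 tz -1.19 spin -0.140
  tx -6.30 ty 20.23 tz -0.28 spin -0.087
```

Call:
move_arm:
  deltas:
    - {"gripper": -1, "tx": 1, "ty": 3, "tz": -4.9, "spin": -0.03}
    - {"gripper": -1, "tx": 2.3, "ty": 9.9, "tz": -4.9, "spin": -0.05}
    - {"gripper": -1, "tx": 2.3, "ty": 9.9, "tz": -4.9, "spin": -0.05}
    - {"gripper": -1, "tx": 2.3, "ty": 9.9, "tz": -4.9, "spin": -0.052}
  force: 20

```text
time: 64.12
ee_pos: [0.5144, 0.2988, 0.2985]
tool_rot: [-0.004, 0.996, -0.088, 0.009]
force: [0.5, 1.2, 0.2]
width: 0.0852
```

Call:
move_arm:
  deltas:
    - {"gripper": -1, "tx": 1, "ty": 20.1, "tz": -1, "spin": -0.14}
    - {"gripper": -1, "tx": 1, "ty": 20.1, "tz": -1, "spin": -0.14}
    - {"gripper": -1, "tx": 1, "ty": 20.1, "tz": -1, "spin": -0.14}
    - {"gripper": -1, "tx": 1, "ty": 20.1, "tz": -1, "spin": -0.14}
  force: 20

```text
time: 64.62
ee_pos: [0.4883, 0.0958, 0.3062]
tool_rot: [-0.002, 1.0, -0.02, 0.008]
force: [0.0, 0.4, -0.3]
width: 0.0854
```

Call:
move_arm:
  deltas:
    - {"gripper": -1, "tx": -6.3, "ty": 20, "tz": 0, "spin": -0.087}
    - {"gripper": -1, "tx": -6.3, "ty": 20, "tz": 0, "spin": -0.087}
    - {"gripper": -1, "tx": -6.3, "ty": 20, "tz": 0, "spin": -0.087}
    - {"gripper": -1, "tx": -6.3, "ty": 20, "tz": 0, "spin": -0.087}
  force: 20

```text
time: 65.12
ee_pos: [0.4168, -0.103, 0.3038]
tool_rot: [-0.002, 1.0, 0.023, 0.007]
force: [-0.2, 0.7, 0.8]
width: 0.0854
```

```bash
python3 -c "
from plan import *
s=cam('scene');c=cam('top')
a=c['image'][200:280,125:205]; b=s['image'][130:215,290:410]
o=np.zeros((560,800,3),np.uint8); o[:280,:280]=cv2.resize(a,None,fx=3.5,fy=3.5,interpolation=cv2.INTER_CUBIC); B=cv2.resize(b,None,fx=4.3,fy=4.3,interpolation=cv2.INTER_CUBIC); o[:B.shape[0],284:284+B.shape[1]]=B
o[280:560,:280]=cv2.resize(c['image'][190:290,345:445],None,fx=2.8,fy=2.8,interpolation=cv2.INTER_CUBIC)
cv2.imwrite('pics/p12.png',o[:,:,::-1])
for t in('long_1','short_1','tray_handle','tongs'): print(t,pin('scene',t), pin('top',t))
plan([(.436,-.2475,.15,6.4),(.436,-.2475,.041,6.4)])"
```

```text
long_1 [(0.61, array([308.032, 287.12 ])), (0.6, array([337.792, 168.4  ])), (0.52, array([350.272, 176.08 ])), (0.46, array([363.008, 176.4  ]))] [(0.68, array([388.672, 219.08 ])), (0.61, array([395.712, 243.32 ]))]
short_1 [(0.69, array([347.2, 190. ])), (0.68, array([330.304, 183.48 ])), (0.6, array([268.288, 391.2  ])), (0.34, array([368.576, 119.32 ]))] [(0.46, array([377.472, 220.   ])), (0.4, array([376. , 234.2]))]
tray_handle [] [(0.79, array([391.68, 269.  ]))]
tongs [(0.57, array([268.672, 391.6  ]))] [(0.76, array([155.008, 242.08 ]))]
now [ 0.4179 -0.1004  0.3043] yaw 2.83 zdir [0.016 0.004] F [ 0.5  0.6 -0.4] w 0.0857 t 65.62
  tx 0.84 ty 14.84 tz 15.40 spin -0.062
  tx -0.18 ty 0.02 tz 10.90 spin 0.000
```

View pics/p12.png

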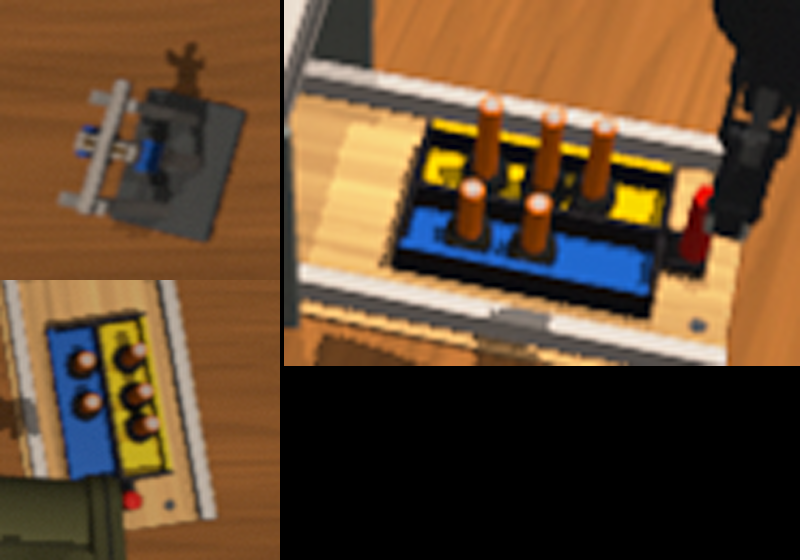

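The picture shows the tongs hanging in both notches. All five posts stand upright: two short on blue, three long on yellow. That is the last view available, so I rely on numbers from here. Now the handle.

Call:
move_arm:
  deltas:
    - {"gripper": -1, "tx": 0.8, "ty": 5, "tz": 5, "spin": -0.06}
    - {"gripper": -1, "tx": 0.8, "ty": 10, "tz": 10, "spin": -0.062}
    - {"gripper": -1, "tx": 0.84, "ty": 14.8, "tz": 15, "spin": -0.062}
    - {"gripper": -1, "tx": 0.84, "ty": 14.8, "tz": 15.4, "spin": -0.062}
    - {"gripper": -1, "tx": 0.84, "ty": 14.8, "tz": 15.4, "spin": -0.062}
  force: 30

```text
time: 66.25
ee_pos: [0.4353, -0.2476, 0.1485]
tool_rot: [-0.002, 0.998, 0.055, 0.007]
force: [0.2, 0.2, 0.3]
width: 0.0852
```

```bash
python3 -c "
from plan import *
cam('scene');c=cam('top')
plan([(.436,-.247,.042,6.4)])"
```

```text
now [ 0.4367 -0.246   0.1505] yaw 6.46 zdir [0.016 0.005] F [-0.2  0.6  0.1] w 0.0852 t 66.35
  tx -0.26 ty 0.12 tz 10.84 spin 0.001
```

Call:
move_arm:
  deltas:
    - {"gripper": -1, "tx": -0.1, "ty": 0.1, "tz": 4, "spin": 0}
    - {"gripper": -1, "tx": -0.2, "ty": 0.1, "tz": 8, "spin": 0}
    - {"gripper": -1, "tx": -0.25, "ty": 0.1, "tz": 10.8, "spin": 0}
    - {"gripper": -1, "tx": -0.25, "ty": 0.1, "tz": 10.8, "spin": 0}
    - {"gripper": -0.2, "tx": -0.25, "ty": 0.1, "tz": 10.8, "spin": 0}
  force: 25

```text
time: 66.97
ee_pos: [0.4373, -0.2464, 0.044]
tool_rot: [-0.001, 0.998, 0.057, 0.009]
force: [0.8, -0.3, 0.4]
width: 0.07
```

Call:
move_arm:
  deltas:
    - {"gripper": 0.2, "tx": 0, "ty": 0, "tz": 0, "spin": 0}
    - {"gripper": 0.45, "tx": 0, "ty": 0, "tz": 0, "spin": 0}
    - {"gripper": 0.6, "tx": 0, "ty": 0, "tz": 0, "spin": 0}
    - {"gripper": 0.7, "tx": 0, "ty": 0, "tz": 0, "spin": 0}
  force: 25

```text
time: 67.47
ee_pos: [0.4381, -0.2481, 0.045]
tool_rot: [-0.0, 0.998, 0.056, 0.011]
force: [0.9, -1.7, 6.5]
width: 0.0192
```

```bash
python3 -c "
from plan import *
cam('scene');c=cam('top')
plan([])"
```

```text
now [ 0.4381 -0.2481  0.045 ] yaw 6.45 zdir [0.021 0.002] F [-0.6 -2.6  6.5] w 0.0195 t 67.58
```

Call:
move_arm:
  deltas:
    - {"gripper": 0.7, "tx": 0.4, "ty": 0, "tz": 0, "spin": 0}
    - {"gripper": 0.7, "tx": 1.2, "ty": 0, "tz": 0.02, "spin": 0}
    - {"gripper": 0.7, "tx": 2.2, "ty": -0.02, "tz": 0.04, "spin": 0}
    - {"gripper": 0.7, "tx": 3.2, "ty": -0.02, "tz": 0.06, "spin": 0}
    - {"gripper": 0.7, "tx": 4.2, "ty": -0.03, "tz": 0.08, "spin": 0}
  force: 30

```text
time: 68.2
ee_pos: [0.4807, -0.2427, 0.0451]
tool_rot: [-0.0, 0.998, 0.056, 0.011]
force: [-1.8, -0.4, 2.2]
width: 0.0194
```

Call:
move_arm:
  deltas:
    - {"gripper": 0.7, "tx": 1.2, "ty": 0, "tz": 0.02, "spin": 0}
    - {"gripper": 0.7, "tx": 2.2, "ty": 0, "tz": 0.04, "spin": 0}
    - {"gripper": 0.7, "tx": 3.2, "ty": -0.02, "tz": 0.06, "spin": 0}
    - {"gripper": 0.7, "tx": 4.2, "ty": -0.03, "tz": 0.08, "spin": 0}
    - {"gripper": 0.7, "tx": 5.2, "ty": -0.04, "tz": 0.1, "spin": 0}
  force: 30

```text
time: 68.82
ee_pos: [0.5329, -0.236, 0.0451]
tool_rot: [-0.001, 0.998, 0.057, 0.011]
force: [-2.6, -0.2, 0.7]
width: 0.0189
```

```bash
python3 -c "
from plan import *
cam('top');s=cam('scene')
for t in('long_1','short_1','tray_handle'): print(t,pin('scene',t))
plan([(.6,-.229,.045,6.5)])"
```

```text
long_1 [(0.72, array([316.672, 166.32 ])), (0.61, array([306.816, 164.4  ])), (0.57, array([330.496, 172.8  ]))]
short_1 [(0.64, array([302.592, 178.48 ])), (0.42, array([315.2 , 183.48]))]
tray_handle [(0.75, array([351.808, 168.92 ])), (0.69, array([291.2, 168.8])), (0.28, array([369.92, 120.92]))]
now [ 0.5337 -0.2359  0.0452] yaw 6.52 zdir [0.024 0.002] F [ 2.1  1.  -2. ] w 0.0194 t 69.08
  tx 6.66 ty 0.07 tz 0.17 spin 0.000
```

Call:
move_arm:
  deltas:
    - {"gripper": 0.7, "tx": 0.6, "ty": 0, "tz": 0.02, "spin": 0}
    - {"gripper": 0.7, "tx": 1.5, "ty": 0, "tz": 0.04, "spin": 0}
    - {"gripper": 0.7, "tx": 2.5, "ty": 0, "tz": 0.06, "spin": 0}
    - {"gripper": 0.7, "tx": 3.5, "ty": 0, "tz": 0.09, "spin": 0}
    - {"gripper": 0.7, "tx": 4.5, "ty": 0, "tz": 0.11, "spin": 0}
  force: 30

```text
time: 69.7
ee_pos: [0.5793, -0.2301, 0.0451]
tool_rot: [-0.001, 0.998, 0.057, 0.012]
force: [-3.7, 2.8, 3.9]
width: 0.0193
```

Call:
move_arm:
  deltas:
    - {"gripper": 0.7, "tx": 0.6, "ty": 0, "tz": 0.02, "spin": 0}
    - {"gripper": 0.7, "tx": 1.2, "ty": 0, "tz": 0.03, "spin": 0}
    - {"gripper": 0.7, "tx": 1.8, "ty": 0, "tz": 0.05, "spin": 0}
    - {"gripper": 0.7, "tx": 2.2, "ty": 0, "tz": 0.05, "spin": 0}
  force: 30

```text
time: 70.2
ee_pos: [0.6015, -0.2272, 0.0452]
tool_rot: [-0.001, 0.998, 0.057, 0.012]
force: [-2.8, 4.0, 3.7]
width: 0.0189
```

```bash
python3 -c "
from plan import *
cam('top');s=cam('scene')
plan([])"
```

```text
now [ 0.6022 -0.2272  0.0452] yaw 6.57 zdir [0.025 0.003] F [-0.1  3.2  1.3] w 0.0193 t 70.30
```

Travelled about 165 mm with no stop yet. Creeping on until the force rises.

Call:
move_arm:
  deltas:
    - {"gripper": 0.7, "tx": 0.2, "ty": 0.05, "tz": 0, "spin": 0}
    - {"gripper": 0.7, "tx": 0.4, "ty": 0.05, "tz": 0.01, "spin": 0}
    - {"gripper": 0.7, "tx": 0.5, "ty": 0.05, "tz": 0.01, "spin": 0}
  force: 30

```text
time: 70.68
ee_pos: [0.6059, -0.2267, 0.0452]
tool_rot: [-0.001, 0.998, 0.057, 0.011]
force: [-4.9, 3.4, 5.6]
width: 0.0192
```

Call:
move_arm:
  deltas:
    - {"gripper": 0.7, "tx": 0.15, "ty": 0, "tz": 0, "spin": 0}
    - {"gripper": 0.7, "tx": 0.3, "ty": 0, "tz": 0, "spin": 0}
    - {"gripper": 0.7, "tx": 0.3, "ty": 0, "tz": 0, "spin": 0}
  force: 30

```text
time: 71.05
ee_pos: [0.6058, -0.2267, 0.0451]
tool_rot: [-0.002, 0.998, 0.057, 0.008]
force: [-7.5, 3.9, 7.5]
width: 0.0196
```

Call:
move_arm:
  deltas:
    - {"gripper": 0.7, "tx": 0.2, "ty": 0, "tz": 0, "spin": 0}
    - {"gripper": 0.7, "tx": 0.5, "ty": 0, "tz": 0, "spin": 0}
    - {"gripper": 0.7, "tx": 0.6, "ty": 0, "tz": 0, "spin": 0}
    - {"gripper": 0.7, "tx": 0.6, "ty": 0, "tz": 0, "spin": 0}
  force: 30

```text
time: 71.55
ee_pos: [0.6058, -0.2267, 0.045]
tool_rot: [-0.002, 0.998, 0.056, 0.003]
force: [-13.4, 3.6, 12.2]
width: 0.0194
```

```bash
python3 -c "
from plan import *
s=cam('scene');c=cam('top')
for t in('long_1','short_1','tray_handle'): print(t,pin('scene',t),pin('top',t))
plan([])"
```

```text
long_1 [(0.51, array([307.328, 165.32 ])), (0.5, array([293.696, 162.48 ])), (0.2, array([368.128, 122.8  ]))] [(0.35, array([381.504, 179.2  ]))]
short_1 [(0.45, array([291.2, 178. ]))] [(0.5, array([366.912, 179.48 ]))]
tray_handle [(0.87, array([328.704, 168.32 ]))] [(0.88, array([381.504, 212.8  ]))]
now [ 0.6058 -0.2266  0.045 ] yaw 6.46 zdir [0.005 0.004] F [-12.9   3.3  11.2] w 0.0192 t 71.95
```

At the stop: 13 N and no movement. Relaxing, releasing and retreating upward.

Call:
move_arm:
  deltas:
    - {"gripper": 0.7, "tx": 0, "ty": 0, "tz": 0, "spin": 0}
    - {"gripper": 0.5, "tx": 0, "ty": 0, "tz": 0, "spin": 0}
    - {"gripper": 0, "tx": 0, "ty": 0, "tz": 0, "spin": 0}
    - {"gripper": -0.6, "tx": 0, "ty": 0, "tz": 0, "spin": 0}
    - {"gripper": -0.6, "tx": 0, "ty": 0, "tz": 0, "spin": 0}
  force: 30

```text
time: 72.58
ee_pos: [0.6061, -0.2272, 0.045]
tool_rot: [-0.002, 0.998, 0.056, 0.003]
force: [0.3, 0.3, 0.4]
width: 0.0686
```

Call:
move_arm:
  deltas:
    - {"gripper": -0.6, "tx": 0, "ty": 0, "tz": -1.5, "spin": 0}
    - {"gripper": -0.6, "tx": 0, "ty": 0, "tz": -4, "spin": 0}
    - {"gripper": -0.6, "tx": -2, "ty": 0, "tz": -9, "spin": 0}
    - {"gripper": -0.6, "tx": -6, "ty": 0, "tz": -13, "spin": 0}
    - {"gripper": -0.6, "tx": -10, "ty": 0, "tz": -15, "spin": 0}
  force: 30

```text
time: 73.2
ee_pos: [0.5062, -0.2398, 0.1978]
tool_rot: [-0.0, 0.998, 0.056, 0.005]
force: [0.1, -1.0, 0.2]
width: 0.0685
```

```bash
python3 -c "
from plan import *
cam('top');s=cam('scene');c=cam('top')
for t in('long_1','short_1','tray_handle','tongs'): print(t,pin('scene',t),pin('top',t))
a=np.radians(6.5);d=.17*np.array([np.cos(a),np.sin(a),0])
for n,p in dict(L1=(.589,-.257,.0145),L2=(.5445,-.262,.0145),L3=(.4998,-.267,.0145),S1=(.585,-.207,.0145),S2=(.5405,-.211,.0145)).items(): print(n,proj(s,np.array(p)+d).round(1),'top z',proj(s,np.array(p)+d+[0,0,.06 if n[0]=='S' else .085]).round(1))
for t in('long_1','short_1'):
  for q in finder.trace('scene',t): b=np.array(q['box'])*[640,400,640,400]; print(t,round(q['p'],2),b.round(1))
im=s['image'].astype(int)
for v in range(138,200,2):
  row=''
  for u in range(272,342):
    R_,G,B=im[v,u]
    row+= 'b' if B>R_+25 else '.' if R_+G+B<110 else 'O' if R_>1.9*G and R_>90 and B<G else 'Y' if R_>120 and G>100 and B<60 else 'g' if abs(R_-B)<30 else '-'
  print(v,row)
plan([])"
```

```text
long_1 [(0.48, array([306.112, 164.6  ])), (0.43, array([294.784, 166.32 ]))] [(0.66, array([387.712, 188.92 ])), (0.66, array([382.08, 179.4 ]))]
short_1 [(0.49, array([291.328, 180.48 ]))] [(0.47, array([366.08, 181.4 ]))]
tray_handle [(0.85, array([331.328, 166.8  ])), (0.17, array([293.888, 173.32 ]))] [(0.67, array([382.784, 212.6  ]))]
tongs [(0.78, array([268.672, 392.   ])), (0.22, array([307.712, 284.6  ]))] [(0.97, array([155.328, 242.4  ]))]
L1 [281.8 160.6] top z [280.5 142.7]
L2 [296.1 163.6] top z [295.5 145.7]
L3 [310.5 166.6] top z [310.7 148.8]
S1 [276.7 173.6] top z [275.5 161.3]
S2 [291.  176.9] top z [290.4 164.8]
long_1 0.51 [297.9 159.7  11.5  18. ]
long_1 0.45 [308.7 157.6   9.5  23.2]
short_1 0.63 [297.4 176.    9.6   6.1]
short_1 0.34 [306.9 277.7  73.1  77.8]
138 ggggggggggggggggggg-gggggggggggggggggg-YYYYYYYYYYYYYYYYYYYYYYYYYYYYYYY
140 ggggggggggggggggggg-gggggggggggggggggg-YYYYYYYYYYYYYYYYYYYYYYYYYYYYYYY
142 gggggggggggggggggg-ggggggggggggggggggg-YYYYYYYYYYYYYYYYYYYYYYYYYYYYYYY
144 ggggggggggggggggg-ggggg---gggggggggggg-YYYYYYYYYYYYYYYYYYYYYYYYYYYYYYY
146 
[... 1414 characters left out ...]
------
184 ggggggggggggggggggggg.......bbbbbbbbbbbbbbbbb...----------------------
186 ggggggggggggggggggggg..................bbbbbb..-----------------------
188 ggggggggggggggggggggg--........................-----------------------
190 ggggggggggggggggggggg------------g............------------------------
192 gggggggggggggggggggggggg-------------------g..------------------------
194 gggggggggggggggggggggg-gggggggggg-------------------------------------
196 gggggggggggggggggggggggggggggg---gggggggg-gggg------------------------
198 ggggggggggggggggggggggggggggggggggggggg--ggggggggggggggg--------------
now [ 0.506  -0.2388  0.194 ] yaw 6.47 zdir [0.005 0.004] F [ 0.   0.7 -0.5] w 0.0682 t 73.85
```

```bash
python3 -c "
from h import *
print(manip.sign_off())"
```

```text
the job is handed in; nothing more can be done
None
```

The job is done and handed in at about 74 s, well inside the 208 s limit. No verdict was reported.

- **Tray out:** I pulled the tray to its outer stop. It had started about 45 mm out rather than fully home, and the fingers slipped off the handle when it hit the stop.
- **Posts:** There were five posts. Using only the tongs, I moved the three long ones to yellow and the two short ones to blue.
- **Tongs and tray home:** I hung the tongs back in both notches, then pushed the loaded tray in until it stopped. It travelled about 169 mm and held still at 13 N. I then let go and backed off.

**Last checks:** The last picture I viewed, taken before the push, showed all five posts upright in their rows and the tongs hanging in the stand. After the push:
- **Handle:** it had not moved after release.
- **Seen upright:** the two nearer long posts, and the visible edge of the nearer short one.
- **Not seen once home:** the far short post and the far long post, hidden by the gantry. The camera last found both about halfway in.

**What disagreed:**
- Some post and tongs-tip readings from the networks were up to 6 pixels off. I checked the worst against the image itself.
- The first multi-row move call was refused, probably because it left out "spin".

I never reached for the wrench, offcut or tape measure, though I did not re-measure their positions at the end.

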